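# Dress an arbor and hold it leaning, ready for the spindle

### The arm

A 7-joint arm with a two-finger parallel gripper is mounted at the origin on a cart in front of the work surface, level with it; the furniture and walls round the work are solid. World frame = base frame: x ahead of the robot, y to its left, z up, the work surface at z = 0. Lengths are in mm, angles in rad, forces in N, time in s.
With the tool pointing down it reaches from about 425 to 925 mm from the base axis. Payload 6.8 kg.
Tool frame: the origin (TCP) lies at the very end of the fingers, on their centre line; the grasp point (between the pads) lies 19 mm behind it; z points along the fingers, y is the line along which they close (so a half turn about z gives the same grasp; the last joint's range is limited). The gripper opens to 88 mm and grips with 3 to 60 N. Pads are 20 mm wide; open, the fingers measure 115 mm over their backs; the gripper's body (75 mm by 178 mm) begins 61 mm behind the grasp point.
Start: joints at [-1.28, 0.477, 0.022, 1.555, -0.011, 1.109, -0.083], TCP at [262.109, 622.051, 187.764] pointing down, gripper open.
Joint ranges: [-2.96, 2.96], [-0.34, 2.1], [-1.41, 1.46], [0.24, 2.44], [-1.37, 4.51], [0.17, 1.92], [-2.96, 2.96]. Speed limits (rad/s): [2.39, 2.39, 3.14, 3.14, 3.14, 3.14, 3.14].

### API

Orientations are given as a rotation vector (axis times angle).
In Python, from rig import bot gives the robot as it stands.
- The arm moves only by the tool handwheel, called after "Request:" as a command line: name --pt "numbers of a row" for each row, then --argument value for the rest. Schema: {"type":"object","properties":{"steps":{"type":"object","properties":{"offsets":{"type":"array","items":{"type":"array","items":{"type":"number"},"minItems":5,"maxItems":5},"minItems":1,"maxItems":10}},"additionalProperties":false,"required":["offsets"]},"only":{"type":"string"},"quiet":{"type":"boolean"},"lines":{"type":"string"}},"required":["steps"],"additionalProperties":false}. steps is an object whose key "offsets" holds a list of rows, 1 to 10 of them, each of 5 numbers: the finger opening in mm, then dx, dy, dz in normalised numbers (1 is 400 mm), then a turn about the tool's z in parts of the range, where 1.0 means 2 pi rad; each row is the pose to reach, as a shift and turn from the pose commanded when the call began, along the tool's axes at that moment; what a row does not reach only later rows make up. A row lasts 1/10 s, in which the tool goes at most 50 mm and 0.15 rad, less where a joint would pass 70% of its speed; a pose out of reach is approached as far as the arm can. The fingers move at their own pace and stop on an object; the grip force is fixed at half the most. Time passes only in rows, so rows that do not move let the fingers close. The tool returns the time, the measured TCP pose, the force, the opening and the grip force at its end. only (a regular expression) keeps the lines of the reply that match it, lines (a string "A,B") keeps lines A to B, and quiet returns only ok. No shift or turn number may pass 1 either way. Input that does not fit is refused with a message, and nothing moves.
- bot.get_state(): the state, without advancing time (a new reading comes with each control period).
- bot.capture(name): name is "scene" or "top" or "wrist"; returns a dict with "frame" (400x640x3 uint8, blue, green, red), "depth" (400x640 float32, mm along the optical axis (not along the pixel's ray), 0 where there is no reading), "K" (3x3 intrinsics, pixels), "T" (4x4, takes a point from camera to world coordinates). Camera axes: x right, y down, z forward; pixel columns grow to the right and rows downward; lengths in mm; the calibration is good to about 2 mm. The wrist camera is an equidistant fisheye: a pixel r from the principal point sees the ray r / f radians off the axis. A picture is of the moment at which its call begins.
- bot.hand_in(): hands the job in; it is judged then, once.
Trained networks look in a picture, given as the dict that the camera call returned (one of the last four; its "shot" number tells which), for a name from the list of things; names that differ only in an ending like _2 or _b are one class to them, and where a whole thing is asked for, a point or a joint stands for the part that bears it (a point fixed in the world has none). Each returns a list of dicts, best first, with "confidence" (0 to 1); they miss things now and then, are a little off and sometimes report something else, mostly with a low value. They report only what shows in the picture. A call takes as long as a camera call. They do not tell look-alikes from the thing itself.
- bot.cut_out(picture, target): "region" (400x640 bool, what is visible of it) and "centre" ([column, row] in pixels, amid what is visible of it).
- bot.spot_point(picture, target): "centre" ([column, row] in pixels: a listed point, or the origin of a listed thing).
The state is a dict: "time": time; "q": joint angles; "dq": joint speeds; "effort": joint torques, N m; "ee_pos": TCP position; "orientation": TCP orientation; "wrist_force": force on the tool from outside, world axes, zero at the start; "wrist_torque": the same for the moment, N m; "finger_gap": finger opening in mm; "grip_force": force on a finger pad.
Only numpy, scipy, OpenCV 4.12 (cv2) and the standard library are available. Lean on these libraries where they do the work, as an engineer would, in place of code of your own. Each camera call takes 0.05 s, during which the arm holds its last target. There are 200 camera calls.

### The job

Thread the wide flat washer and then the narrow taller collar down the upright post of the arbor standing in the setting block, each fully home: the washer on the arbor's flange, the collar on the washer. Then draw the dressed arbor up out of the block and lean it over to about 60 degrees from upright, post end uppermost and both rings still home, with all of it about 20 cm above the bench. Finish while still holding it there, still, in the gripper; leave the steel block and tape measure where they lie.

Things in the scene. Friction and masses are not known exactly. Their poses are not given: they have to be found in the camera images.
- setting_block: Fixed dark steel block, 70 x 70 mm and 60 mm high, on a foot plate 106 x 76 x 8 mm with four screw heads; it cannot move. Origin at the centre of its underside on the bench, z up. A plain bore of 21 mm diameter, 50 mm deep, goes down from the centre of its top face; the arbor's shank stands loosely in it.
- arbor: Loose round steel arbor, 0.25 kg, upright in the block at the start. Origin: centre of the flange's underside, which rests on the block's top; z along the axis to the post's end. Shank (in the bore) 18 mm diameter, z -45 to 0 mm; flange 40 mm, z 0 to 8; post 16 mm, z 8 to 68, its last 6 mm tapering to 9 mm. With both rings home the post is bare from z 32 to 68.
- arbor_tip (a point): Centre of the free end of the arbor's post (68 mm along z from the arbor's origin).
- arbor_tail (a point): Centre of the lower end of the arbor's shank (45 mm below the arbor's origin along its z).
- washer: Loose steel ring, the wide flat one: 46 mm outside diameter, 20 mm bore, 10 mm thick, 0.1 kg; lies flat on the bench. Origin at the centre of its underside, z up through the bore. Home on the arbor its origin is 8 mm along the arbor's z from the arbor's origin.
- collar: Loose steel ring, the narrow taller one: 32 mm outside diameter, 20 mm bore, 14 mm high, 0.055 kg; stands on its end face on the bench with its bore upright. Origin at the centre of its underside, z up through the bore. Home on the washer its origin is 18 mm along the arbor's z from the arbor's origin.
- steel_block: Bystander: plain bright steel block 40 x 75 x 31 mm (long along its y), origin at the centre of its underside; must stay where it is.
- tape_measure: Bystander: yellow tape measure 34 x 76 x 66 mm (long along its y), origin at the centre of its underside; must stay where it is.
Not all that is in view belongs to the job. Leave any orange or turquoise look-alike of the collar alone.

How it is judged:
By the outcome, as a careful person would: the job done as asked, in the order asked, and still so for the second after the job is handed in, while the arm keeps its last pose, push and grip.
It also fails if it takes over 67 s, if anything falls off the work surface, if the arm or the gripper's body presses on something with over 40 N, if the wrist force passes 120 N, or if a joint passes its speed limit or range.

## Working session

There is one attempt and no reset: what is moved stays moved. The work goes in short steps, Python scripts to look and compute and a tool call to move; the robot and the scene stay as the last step left them, time stands still between calls to the robot, and variables do not carry over. Pictures are saved under pics/ and viewed, at most 10 in all, crops included, and the job is handed in when it is done.

```bash
ls; mkdir -p pics
```

Run:
```python
from rig import bot
import cv2,numpy as np
s=bot.get_state();print(s)
a=bot.capture("scene");b=bot.capture("top")
for n,p in(("scene",a),("top",b)):
    cv2.imwrite(f"pics/{n}0.png",p["frame"]);print(n,p["K"].round(1).tolist(),p["T"].round(3).tolist())
    for t in["setting_block","arbor","arbor_tip","washer","collar"]:
        for r in bot.spot_point(p,t)[:4]:
            print(n,t,r)
```

```text
pics
{'time': 0.0, 'q': array([-1.28011856,  0.47776872,  0.02237715,  1.55639806, -0.01146655,
        1.10931113, -0.0830743 ]), 'dq': array([ 0.00139041,  0.00126637, -0.00028017,  0.00110413,  0.00040033,
        0.00171639,  0.00010765]), 'effort': array([-1.37068389e-03, -5.82868409e+01,  1.53391197e+00, -2.72612357e+01,
       -5.44060289e-02,  1.69895100e-02,  1.42580075e-04]), 'ee_pos': array([261.89753987, 621.4262394 , 186.82610897]), 'orientation': array([-6.22176264e-01, -3.07918851e+00,  2.74596779e-03]), 'wrist_force': array([-0.0959139 , -0.44405839, -0.54419839]), 'wrist_torque': array([-0.03026924, -0.02167964,  0.02220761]), 'grip_force': 0.0, 'finger_gap': 87.77988842416772}
scene [[396.2, 0.0, 323.5], [0.0, 396.2, 195.5], [0.0, 0.0, 1.0]] [[0.494, -0.482, 0.723, -109.362], [-0.869, -0.252, 0.426, -382.398], [-0.023, -0.839, -0.543, 570.851], [0.0, 0.0, 0.0, 1.0]]
scene setting_block {'centre': [321.4, 220.8], 'confidence': 0.6}
scene arbor {'centre': [321.7, 201.3], 'confidence': 0.73}
scene arbor_tip {'centre': [323.1, 178.8], 'confidence': 0.8}
scene washer {'centre': [207.7, 226.5], 'confidence': 0.72}
scene collar {'centre': [370.7, 318.0], 'confidence': 0.79}
scene collar {'centre': [385.5, 290.2], 'confidence': 0.73}
scene collar {'centre': [346.1, 287.8], 'confidence': 0.73}
top [[405.6, 0.0, 323.8], [0.0, 405.6, 192.5], [0.0, 0.0, 1.0]] [[-0.017, -0.996, 0.085, 441.271], [-0.999, 0.015, -0.03, 16.796], [0.028, -0.085, -0.996, 1134.766], [0.0, 0.0, 0.0, 1.0]]
top setting_block {'centre': [311.0, 184.8], 'confidence': 0.61}
top arbor {'centre': [276.0, 140.9], 'confidence': 0.49}
top arbor {'centre': [309.3, 185.7], 'confidence': 0.43}
top arbor_tip {'centre': [312.5, 183.6], 'confidence': 0.75}
top washer {'centre': [225.1, 240.5], 'confidence': 0.72}
top collar {'centre': [363.8, 253.7], 'confidence': 0.62}
top collar {'centre': [389.1, 235.0], 'confidence': 0.45}
```

View pics/scene0.png

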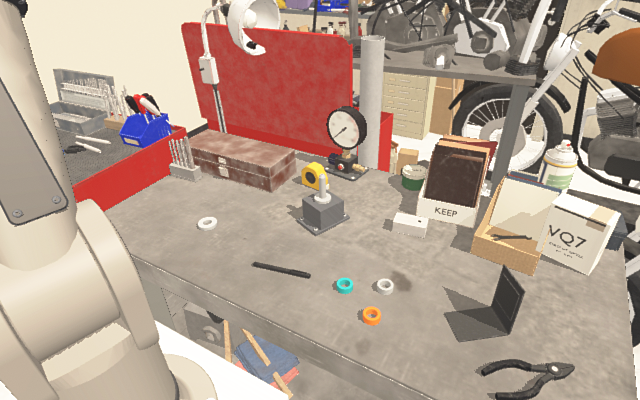

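View pics/top0.png

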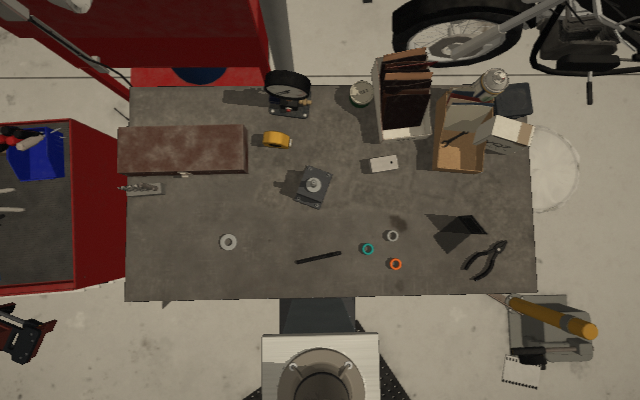

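Candidates for the collar in the scene picture are turquoise at (345,286), bare grey steel at (385,286) and orange at (372,316). The grey one fits: it is plain steel, and the coloured ones are look-alikes. The washer is at (207,223), and the arbor in its block at (322,200). Next I measure these and confirm the collar in a crop.

Create h.py:
```python
from rig import bot
import cv2,numpy as np
from scipy.spatial.transform import Rotation as R
def ray(p,uv):
    K,T=p["K"],p["T"]; d=np.array([(uv[0]-K[0,2])/K[0,0],(uv[1]-K[1,2])/K[1,1],1.])
    if p.get("fish"):
        r=np.hypot(d[0],d[1]); d=np.array([d[0]/r*np.sin(r),d[1]/r*np.sin(r),np.cos(r)]) if r>1e-9 else np.array([0,0,1.])
    d=T[:3,:3]@d; return T[:3,3],d/np.linalg.norm(d)
def cap(n):
    p=bot.capture(n); p["fish"]=n=="wrist"; return p
def atz(p,uv,z):
    o,d=ray(p,uv); return o+d*(z-o[2])/d[2]
def tri(rs):
    A=np.zeros((3,3));b=np.zeros(3)
    for o,d in rs: M=np.eye(3)-np.outer(d,d);A+=M;b+=M@o
    X=np.linalg.solve(A,b); return X,[np.linalg.norm((np.eye(3)-np.outer(d,d))@(X-o)) for o,d in rs]
def cloud(p,mask):
    v,u=np.nonzero(mask&(p["depth"]>0)); z=p["depth"][v,u].astype(float);K=p["K"]
    x=np.c_[(u-K[0,2])/K[0,0]*z,(v-K[1,2])/K[1,1]*z,z]; return x@p["T"][:3,:3].T+p["T"][:3,3]
```

Run:
```python
from h import *
a=cap("scene");b=cap("top")
cv2.imwrite("pics/crop1.png",cv2.resize(a["frame"][250:340,310:430],None,fx=5,fy=5,interpolation=2))
for t in["washer","collar","arbor","setting_block","tape_measure","steel_block"]:
    for n,p in(("s",a),("t",b)):
        for r in bot.cut_out(p,t)[:4]:
            if r["confidence"]<.3: continue
            m=r["region"];c=cloud(p,m);mz=np.percentile(c[:,2],[2,50,98]).round(1)
            print(t,n,round(r["confidence"],2),np.round(r["centre"]),m.sum(),p["frame"][m].mean(0).round(),"z",mz,"xy mid",((np.percentile(c,2,0)+np.percentile(c,98,0))/2)[:2].round(1))
for t in["arbor_tip","washer","collar","arbor"]:
    A=bot.spot_point(a,t);B=bot.spot_point(b,t)
    for i in A[:4]:
        for j in B[:4]:
            X,e=tri([ray(a,i["centre"]),ray(b,j["centre"])])
            if max(e)<8: print(t,i["centre"],j["centre"],X.round(1),np.round(e,1))
```

```text
washer s 0.78 [210. 222.] 241 [208. 219. 225.] z [-1.   8.3 11.2] xy mid [406.5 245.8]
washer s 0.46 [322. 214.] 1421 [118. 123. 128.] z [ 0.3 34.3 61.7] xy mid [544.9  10.8]
washer t 0.61 [222. 241.] 209 [110. 123. 128.] z [-0.1 11.1 15.8] xy mid [406.8 250.4]
collar s 0.79 [384. 288.] 247 [188. 201. 208.] z [-2.3  8.4 14.8] xy mid [ 421.5 -204.5]
collar s 0.73 [209. 223.] 224 [212. 223. 228.] z [-0.6  8.5 11.3] xy mid [406.6 245.6]
collar s 0.71 [345. 285.] 202 [193. 205.  80.] z [-1.4 10.3 14.4] xy mid [ 380.5 -135.9]
collar s 0.71 [371. 312.] 233 [ 70. 164. 250.] z [-0.1 11.1 14.3] xy mid [ 338.2 -210.6]
collar t 0.62 [391. 266.] 86 [ 36.  78. 161.] z [ 2.1 14.6 19.4] xy mid [ 338.5 -207.5]
arbor s 0.82 [325. 194.] 300 [186. 199. 206.] z [ 59.3  72.3 126.3] xy mid [561.5  15.8]
arbor t 0.74 [313. 186.] 182 [103. 115. 120.] z [ 62.8  70.3 130.1] xy mid [554.4  13.4]
setting_block s 0.79 [320. 217.] 1309 [116. 120. 125.] z [ 3.  34.5 60.4] xy mid [543.1  11.9]
setting_block t 0.58 [312. 192.] 903 [56. 61. 63.] z [ 2.2 59.6 65.5] xy mid [552.1  13.2]
tape_measure s 0.65 [316. 173.] 481 [ 78. 168. 199.] z [ 0.9 39.1 64.4] xy mid [680.3 110.1]
tape_measure t 0.87 [274. 141.] 413 [ 40. 101. 136.] z [ 7.1 56.8 69.4] xy mid [682.1 111. ]
steel_block s 0.84 [411. 223.] 717 [202. 216. 225.] z [-1.  26.6 30.6] xy mid [ 630.8 -184.2]
steel_block t 0.57 [381. 163.] 423 [122. 139. 150.] z [12.2 31.3 35.5] xy mid [ 613.6 -181.4]
arbor_tip [323.4, 178.8] [316.9, 184.4] [548.4   4.  121.3] [0.2 0.2]
arbor_tip [322.6, 222.6] [316.9, 184.4] [558.4   7.8  -7.6] [6.8 6.8]
washer [209.9, 225.2] [227.1, 240.6] [411.5 250.6  -4.3] [4. 4.]
collar [346.3, 287.4] [363.9, 251.2] [ 376.9 -132.     3.4] [8. 8.]
collar [386.3, 290.4] [388.6, 233.4] [ 422.2 -201.7  -11.4] [3.8 3.8]
collar [369.6, 318.1] [394.4, 265.2] [ 333.2 -208.8    5.8] [0.4 0.4]
arbor [323.1, 196.6] [311.9, 187.1] [549.6  12.5  70.1] [4.7 4.7]
```

View pics/crop1.png

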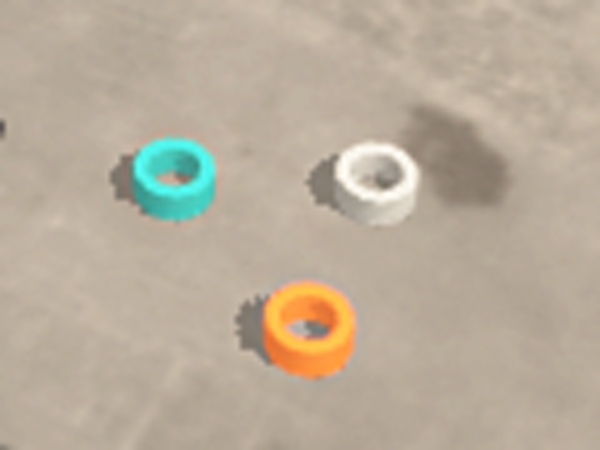

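Crop confirmed: turquoise at left, orange at the bottom, and the bare grey steel collar at right, scene pixel about (385,286). I'll use the grey one. Now I go above the washer.

Add to h.py:
```python
def go(x,y,z,yaw=None):
    "shift in tool axes to world TCP target; yaw=world angle of closing axis, deg mod 180"
    s=bot.get_state();Rm=R.from_rotvec(s["orientation"]).as_matrix()
    d=Rm.T@(np.array([x,y,z])-s["ee_pos"]); cy=np.degrees(np.arctan2(Rm[1,1],Rm[0,1])); t=0
    if yaw is not None: t=-((yaw-cy+90)%180-90)
    print("t",round(s["time"],2),"ee",s["ee_pos"].round(1),"d",d.round(1),"closing",round(cy,1),"turn",round(np.radians(t),3),"toolz",Rm[:,2].round(4),"q7",s["q"][6].round(2))
```

```bash
python3 -c "
from h import *
go(409,249,150)"
```

```text
t 1.7 ee [262.1 622.1 187.7] d [-280.2 -286.8   37.7] closing 67.2 turn 0.0 toolz [ 0.  0. -1.] q7 -0.08
```

The manual's scale: shifts go in shares of 400 mm and turns go in shares of 2 pi rad. Converting my numbers, -287 mm / 400 = -0.7175, -280 mm / 400 = -0.7.

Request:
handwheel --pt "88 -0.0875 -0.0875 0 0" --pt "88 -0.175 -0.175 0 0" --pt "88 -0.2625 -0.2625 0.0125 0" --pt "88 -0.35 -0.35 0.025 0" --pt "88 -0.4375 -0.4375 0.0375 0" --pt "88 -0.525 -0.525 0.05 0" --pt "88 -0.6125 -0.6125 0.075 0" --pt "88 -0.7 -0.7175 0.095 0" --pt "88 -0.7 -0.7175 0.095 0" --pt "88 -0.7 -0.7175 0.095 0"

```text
refused: steps: the value is not of type 'object' (schema: type "object"). Nothing was moved.
```

Refused on format, not on reach. It needs an object with the rows under "offsets".

Request:
handwheel --steps '{"offsets":[[88, -0.0875, -0.0875, 0, 0], [88, -0.175, -0.175, 0, 0], [88, -0.2625, -0.2625, 0.0125, 0], [88, -0.35, -0.35, 0.025, 0], [88, -0.4375, -0.4375, 0.0375, 0], [88, -0.525, -0.525, 0.05, 0], [88, -0.6125, -0.6125, 0.075, 0], [88, -0.7, -0.7175, 0.095, 0], [88, -0.7, -0.7175, 0.095, 0], [88, -0.7, -0.7175, 0.095, 0]]}'

```text
time: 2.7
ee_pos: [409.2, 247.4, 149.9]
orientation: [0.628, 3.078, 0.0]
wrist_force: [-0.1, 0.4, 0.1]
finger_gap: 87.9
grip_force: 0.0
```

Run:
```python
from h import *
go(409,249,150)
p=cap("wrist");print(p["K"].tolist(),p["T"].round(2).tolist())
cv2.imwrite("pics/w1.png",p["frame"])
for r in bot.cut_out(p,"washer")[:3]:
    m=r["region"];c=cloud(p,m) ;print(r["confidence"],r["centre"],m.sum(),atz(p,r["centre"],10))
for r in bot.spot_point(p,"washer")[:3]: print(r, atz(p,r["centre"],0))
```

```text
t 2.7 ee [409.2 247.4 149.9] d [ 0.8  1.4 -0.1] closing 66.9 turn 0.0 toolz [ 0.  0. -1.] q7 0.53
[[309.70691628693146, 0.0, 321.55522682525657], [0.0, 309.70691628693146, 201.38934771941518], [0.0, 0.0, 1.0]] [[0.39, 0.88, 0.25, 338.86], [0.92, -0.38, -0.11, 276.9], [-0.0, 0.28, -0.96, 345.54], [0.0, 0.0, 0.0, 1.0]]
0.91 [316.6, 187.0] 1067 [410.39955786 240.07068838  10.        ]
{'centre': [320.9, 179.0], 'confidence': 0.6} [405.84221822 247.19520782   0.        ]
{'centre': [201.8, 355.8], 'confidence': 0.42} [593.37590389 -42.25752067   0.        ]
```

View pics/w1.png

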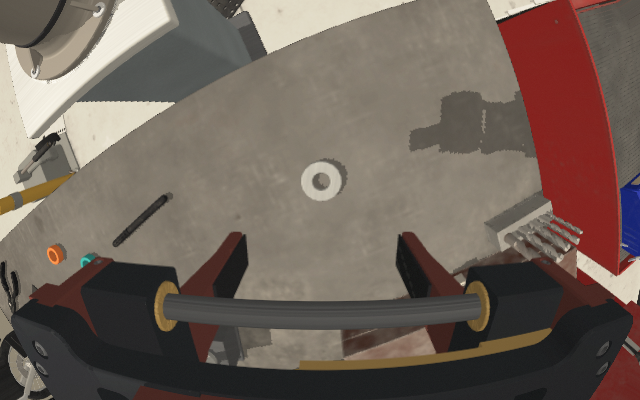

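The wrist view shows the washer centred at (322,181), midway between the fingertips at columns 240 and 405.

Add to h.py:
```python
from scipy.optimize import least_squares
def ring(p,xy,z,rad,thr=150,win=45):
    "bright ring near world xy: outer circle fitted to the hull of its bright pixels on plane z; also pixel centre"
    T,K=p["T"],p["K"]; c=T[:3,:3].T@(np.array([*xy,z])-T[:3,3]); th=np.arctan2(np.hypot(c[0],c[1]),c[2]);r=np.hypot(c[0],c[1])
    k=th/r if p["fish"] else 1/c[2]; u0=np.array([K[0,0]*c[0]*k+K[0,2],K[1,1]*c[1]*k+K[1,2]])
    f=p["frame"].astype(int); m=((f.min(2)>thr)&(f.max(2)-f.min(2)<45)).astype(np.uint8)
    n,l,st,ce=cv2.connectedComponentsWithStats(m); ok=[i for i in range(1,n) if st[i,4]>60 and st[i,4]<6000 and np.linalg.norm(ce[i]-u0)<win]
    if not ok: print("none",u0); return None
    i=min(ok,key=lambda i:np.linalg.norm(ce[i]-u0)); cs,hi=cv2.findContours((l==i).astype(np.uint8),cv2.RETR_CCOMP,cv2.CHAIN_APPROX_NONE)
    out=[]
    for cc,h in zip(cs,hi[0]):
        if len(cc)<12: continue
        P=np.array([atz(p,q[0].astype(float),z)[:2] for q in cc])
        s=least_squares(lambda v:np.hypot(P[:,0]-v[0],P[:,1]-v[1])-v[2],[*P.mean(0),rad],loss="soft_l1").x
        (eu,ev),_,_=cv2.fitEllipse(cc); print("hole" if h[3]>=0 else "outer","xy",s[:2].round(2),"r",s[2].round(2),"ell px",round(eu,1),round(ev,1)); out.append((h[3]>=0,s,(eu,ev)))
    return out
```

```bash
python3 -c "
from h import *
p=cap('wrist'); ring(p,(409,247),10,23)
s=cap('scene'); ring(s,(409,247),10,23)
s=cap('top'); ring(s,(409,247),10,23,thr=100)
s=cap('scene'); ring(s,(423,-203),14,16)
s=cap('top'); ring(s,(423,-203),14,16,thr=100)
go(409,249,150)"
```

```text
outer xy [406.1  246.72] r 21.55 ell px 317.9 182.7
hole xy [405.91 246.85] r 10.83 ell px 317.9 182.7
none [207.50173766 221.48000022]
outer xy [408.3 247.7] r 18.34 ell px 228.7 237.9
none [385.90335465 281.24324877]
none [391.99419722 232.59500722]
t 3.1 ee [408.4 249.8 149.8] d [-0.9 -0.5 -0.2] closing 67.3 turn 0.0 toolz [ 0.e+00  2.e-04 -1.e+00] q7 0.53
```

Converted, 80 mm / 400 = 0.2, 50 mm / 400 = 0.125.

Request:
handwheel --steps '{"offsets":[[88, 0.0025, -0.009, 0.05, 0], [88, 0.0025, -0.009, 0.125, 0], [88, 0.0025, -0.009, 0.2, 0], [88, 0.0025, -0.009, 0.2, 0], [88, 0.0025, -0.009, 0.2, 0]]}'

```text
time: 3.6
ee_pos: [406.2, 246.0, 70.0]
orientation: [-0.622, -3.079, 0.001]
wrist_force: [1.0, -0.1, 0.3]
finger_gap: 87.8
grip_force: 0.0
```

```bash
python3 -c "
from h import *
p=cap('wrist'); o=ring(p,(406,247),10,23)
p2=cap('wrist'); ring(p2,(406,247),10,23)
ring(p2,(406,247),4,23)
for i in range(3): go(406,247,2)
print(bot.spot_point(p,'washer')[:1])
cv2.imwrite('pics/w2.png',p['frame'])"
```

```text
outer xy [405.99 246.91] r 21.66 ell px 323.2 202.9
hole xy [405.84 246.86] r 10.71 ell px 323.1 203.2
outer xy [405.91 246.87] r 21.61 ell px 322.2 202.1
hole xy [405.82 246.76] r 10.71 ell px 322.0 202.4
outer xy [407.54 246.2 ] r 22.11 ell px 322.2 202.1
hole xy [407.45 246.08] r 10.96 ell px 322.0 202.4
t 3.7 ee [407.3 246.8  71.1] d [ 1.3 -0.4 69.1] closing 67.2 turn 0.0 toolz [ 0.0016  0.0014 -1.    ] q7 0.56
t 3.7 ee [407.3 246.8  71.1] d [ 1.3 -0.4 69.1] closing 67.2 turn 0.0 toolz [ 0.0016  0.0014 -1.    ] q7 0.56
t 3.7 ee [407.3 246.8  71.1] d [ 1.3 -0.4 69.1] closing 67.2 turn 0.0 toolz [ 0.0016  0.0014 -1.    ] q7 0.56
[{'centre': [321.8, 203.1], 'confidence': 0.95}]
```

View pics/w2.png

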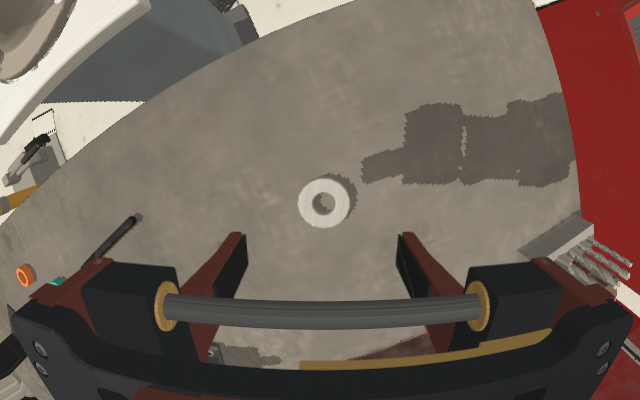

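Washer at (323,203) in this view. Two wrist heights agree on (405.9, 246.9) with its top at z=10. I'll descend, close and lift.

Converted, 67 mm / 400 = 0.1675, 1.1 mm / 400 = 0.0028.

Request:
handwheel --steps '{"offsets":[[88, 0.0028, 0.0008, 0.075, 0], [88, 0.0028, 0.0008, 0.15, 0], [88, 0.0028, 0.0008, 0.1675, 0], [88, 0.0028, 0.0008, 0.1675, 0], [30, 0.0028, 0.0008, 0.1675, 0], [30, 0.0028, 0.0008, 0.1675, 0], [30, 0.0028, 0.0008, 0.1675, 0], [30, 0.0028, 0.0008, 0.1675, 0], [30, 0.0028, 0.0008, 0.1675, 0], [30, 0.0028, 0.0008, 0.1675, 0]]}'

```text
time: 4.75
ee_pos: [405.5, 246.7, 2.9]
orientation: [0.622, 3.079, 0.0]
wrist_force: [-0.0, 1.0, 0.2]
finger_gap: 43.2
grip_force: 0.0
```

Request:
handwheel --steps '{"offsets":[[30, 0, 0, 0, 0], [30, 0, 0, 0, 0], [30, 0, 0, -0.1, 0], [30, 0, 0, -0.225, 0], [30, 0, 0, -0.35, 0], [30, 0, 0, -0.45, 0], [30, 0, 0, -0.45, 0]]}'

```text
time: 5.45
ee_pos: [408.5, 248.8, 188.1]
orientation: [0.622, 3.073, 0.013]
wrist_force: [0.3, 0.4, 1.2]
finger_gap: 30.1
grip_force: 0.0
```

```bash
python3 -c "
from h import *
p=cap('wrist')
ring(p,(406,247),190,23,win=80)
go(553,12,182)
cv2.imwrite('pics/w3.png',p['frame'])"
```

```text
outer xy [372.59 261.12] r 11.16 ell px 318.4 174.7
hole xy [372.63 261.21] r 5.66 ell px 318.6 174.9
t 5.5 ee [407.  247.8 185.3] d [-226.1 -160.6    2.9] closing 67.1 turn 0.0 toolz [ 0.0043  0.0041 -1.    ] q7 0.53
```

View pics/w3.png

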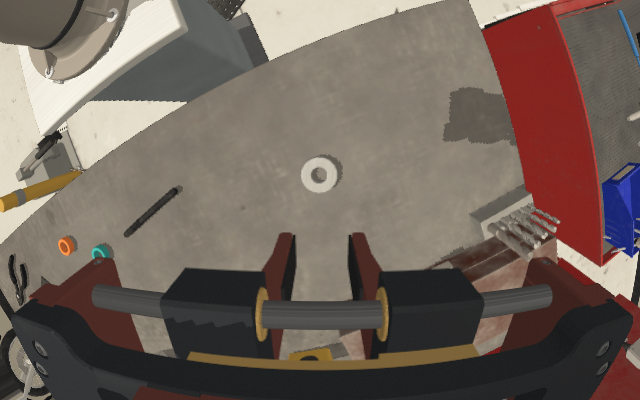

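The gripper closed empty (gap 30) and the washer is still on the bench at (319,175). I'll check whether it moved and where the TCP projects in this view.

```bash
python3 -c "
from h import *
p=cap('wrist')
ring(p,(406,247),10,23,win=40)
s=bot.get_state();Rm=R.from_rotvec(s['orientation']).as_matrix()
def proj(X):
    T,K=p['T'],p['K'];c=T[:3,:3].T@(X-T[:3,3]);r=np.hypot(c[0],c[1]);k=np.arctan2(r,c[2])/r
    return (K[0,0]*c[0]*k+K[0,2]).round(1),(K[1,1]*c[1]*k+K[1,2]).round(1)
for y in(-44,-15,0,15,44):
  for z in (0,-19): print(y,z,proj(s['ee_pos']+Rm@np.array([0,y,z])))
print(s['ee_pos'],s['finger_gap'])
t=cap('top')
r=bot.cut_out(t,'washer')[0];c=cloud(t,r['region']);print(r['centre'],c.mean(0))
a=cap('scene');r=bot.cut_out(a,'washer')[0];c=cloud(a,r['region']);c=c[c[:,2]>5];print(r['centre'],(c.max(0)+c.min(0))/2)
"
```

```text
outer xy [406.1  246.73] r 21.68 ell px 320.3 176.2
hole xy [406.05 246.56] r 10.89 ell px 320.2 176.4
-44 0 (np.float64(256.9), np.float64(227.0))
-44 -19 (np.float64(251.3), np.float64(237.6))
-15 0 (np.float64(298.6), np.float64(227.2))
-15 -19 (np.float64(296.5), np.float64(238.1))
0 0 (np.float64(320.5), np.float64(227.2))
0 -19 (np.float64(320.5), np.float64(238.1))
15 0 (np.float64(342.4), np.float64(227.1))
15 -19 (np.float64(344.5), np.float64(238.0))
44 0 (np.float64(384.1), np.float64(226.7))
44 -19 (np.float64(389.8), np.float64(237.4))
[405.71858894 246.8871608  183.29217634] 30.19515848758875Traceback (most recent call last):
  File "<string>", line 13, in <module>
    r=bot.cut_out(t,'washer')[0];c=cloud(t,r['region']);print(r['centre'],c.mean(0))
      ~~~~~~~~~~~~~~~~~~~~~~~^^^
IndexError: list index out of range
```

```bash
python3 -c "
from h import *
p=cap('wrist');s=bot.get_state();Rm=R.from_rotvec(s['orientation']).as_matrix();print(s['ee_pos'],s['finger_gap'])
K,T,D=p['K'],p['T'],p['depth']
for r in (228,232,235,238,242,250,265):
  o=[]
  for c in (278,284,290,293,350,355,360,366):
    _,d=ray(p,(c,r)); zc=d@T[:3,2]; X=T[:3,3]+d*D[r,c]/zc; o.append(tuple((Rm.T@(X-s['ee_pos'])).round().astype(int)))
  print(r,*[str(tuple(map(int,q))) for q in o])
cv2.imwrite('pics/w4.png',cv2.resize(p['frame'][200:330,250:390],None,fx=4,fy=4,interpolation=2))
"
```

```text
[404.46538941 245.82320626 181.15506329] 30.135670813723596
228 (-69, -58, 182) (-70, -50, 183) (-69, -42, 182) (-69, -38, 182) (-69, 37, 182) (-70, 43, 183) (-69, 50, 181) (-70, 58, 182)
232 (-75, -58, 182) (12, -22, -35) (-76, -42, 183) (-75, -38, 183) (-75, 37, 182) (12, 18, -34) (11, 21, -34) (-75, 58, 181)
235 (12, -24, -40) (12, -21, -40) (12, -18, -39) (9, -17, -33) (10, 16, -34) (11, 18, -38) (12, 21, -39) (-79, 58, 182)
238 (12, -24, -43) (12, -21, -44) (12, -17, -44) (10, -16, -39) (10, 15, -39) (12, 18, -43) (11, 20, -43) (12, 23, -44)
242 (11, -23, -48) (12, -20, -49) (12, -17, -48) (10, -16, -44) (10, 15, -44) (12, 17, -48) (11, 20, -48) (11, 23, -48)
250 (11, -22, -57) (11, -19, -57) (11, -16, -56) (7, -16, -47) (7, 15, -48) (10, 16, -55) (12, 18, -59) (12, 21, -59)
265 (12, -20, -74) (11, -17, -74) (8, -15, -67) (-1, -16, -50) (-1, 15, -50) (10, 15, -71) (11, 17, -73) (12, 19, -75)
```

View pics/w4.png

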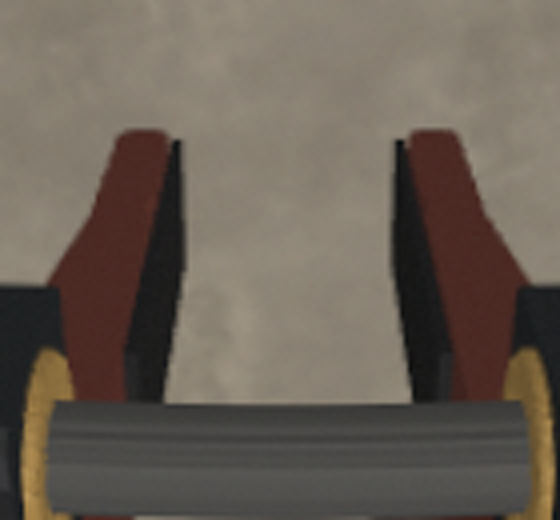

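Depth shows the real finger ends lie about 33 mm short of the reported TCP (tool z ≈ -33, lateral centre about 0). That explains the empty grasp, so I'll use fingertip z = reported z + 33. I'll descend cautiously and watch the force.

Converted, 211 mm / 400 = 0.5275, 208 mm / 400 = 0.52.

Request:
handwheel --steps '{"offsets":[[88, 0, 0, 0.1125, 0], [88, 0, 0, 0.225, 0], [88, 0, 0, 0.3375, 0], [88, 0, 0, 0.425, 0], [88, 0, 0, 0.475, 0], [88, 0, 0, 0.5, 0], [88, 0, 0, 0.5125, 0], [88, 0, 0, 0.52, 0], [88, 0, 0, 0.5275, 0], [88, 0, 0, 0.5275, 0]]}'

```text
time: 6.7
ee_pos: [405.8, 246.9, -27.8]
orientation: [0.622, 3.079, 0.001]
wrist_force: [-0.4, -0.3, -0.5]
finger_gap: 87.8
grip_force: 0.0
```

```bash
python3 -c "
from h import *
p=cap('wrist');s=bot.get_state();Rm=R.from_rotvec(s['orientation']).as_matrix();print(s['ee_pos'],s['finger_gap'],s['wrist_force'])
K,T,D=p['K'],p['T'],p['depth']
for r in range(224,242,2):
  o=[]
  for c in (236,240,244,400,404,408):
    _,d=ray(p,(c,r)); zc=d@T[:3,2]; X=T[:3,3]+d*D[r,c]/zc; o.append(int(X[2]))
  print(r,o)
ring(p,(406,247),10,23)
"
```

```text
[405.88219447 246.94932095 -27.66109227] 87.60237131291596 [-0.00054646 -0.14539151  0.08511119]
224 [-2, 0, 0, -1, -1, -1]
226 [0, -1, 0, -2, 0, -1]
228 [-1, -1, 0, -1, -1, -1]
230 [-1, -1, 0, 0, 0, -1]
232 [6, 6, 167, -1, 6, 7]
234 [9, 10, 6, 7, 11, 9]
236 [14, 11, 9, 9, 13, 14]
238 [14, 13, 10, 9, 14, 15]
240 [19, 14, 10, 11, 13, 19]
outer xy [407.03 246.71] r 19.4 ell px 318.7 271.0
```

Converted, 2.5 mm / 400 = 0.0063, 2 mm / 400 = 0.005.

Request:
handwheel --steps '{"offsets":[[88, 0, 0, 0.005, 0], [30, 0, 0, 0.0063, 0], [30, 0, 0, 0.0063, 0], [30, 0, 0, 0.0063, 0], [30, 0, 0, 0.0063, 0], [30, 0, 0, 0.0063, 0], [30, 0, 0, 0.0063, 0], [30, 0, 0, 0.0063, 0], [30, 0, 0, 0.0063, 0], [30, 0, 0, 0.0063, 0]]}'

```text
time: 7.75
ee_pos: [405.5, 246.7, -30.7]
orientation: [0.622, 3.079, 0.0]
wrist_force: [0.4, 0.9, -0.2]
finger_gap: 45.0
grip_force: 30.0
```

Converted, -180 mm / 400 = -0.45, -170 mm / 400 = -0.425.

Request:
handwheel --steps '{"offsets":[[30, 0, 0, -0.075, 0], [30, 0, 0, -0.175, 0], [30, 0, 0, -0.3, 0], [30, 0, 0, -0.425, 0], [30, 0, 0, -0.45, 0], [30, 0, 0, -0.45, 0]]}'

```text
time: 8.35
ee_pos: [406.3, 247.4, 150.8]
orientation: [0.622, 3.077, 0.005]
wrist_force: [-0.2, 0.4, -0.9]
finger_gap: 44.4
grip_force: 30.0
```

```bash
python3 -c "
from h import *
for n in('scene','top'):
  p=cap(n);c=cloud(p,np.ones((400,640),bool))
  c=c[(abs(c[:,0]-553)<45)&(abs(c[:,1]-12)<45)]
  for lo,hi in((58,63),(80,118),(122,134)):
    q=c[(c[:,2]>lo)&(c[:,2]<hi)];print(n,lo,len(q),q.mean(0).round(1),((q.max(0)+q.min(0))/2).round(1),np.ptp(q,0).round(1))
  print(bot.spot_point(p,'arbor_tip')[:1],[atz(p,r['centre'],128).round(1) for r in bot.spot_point(p,'arbor_tip')[:1]])
go(553,12,150)
"
```

```text
scene 58 328 [548.5   8.7  59.5] [553.1  12.2  60.4] [87.4 87.6  4.7]
scene 80 100 [551.    9.8  98.8] [552.3  11.2  98.8] [12.5 14.7 37.5]
scene 122 22 [552.7  11.5 125.3] [552.4  12.3 125.2] [11.  12.4  5.9]
[{'centre': [318.9, 175.0], 'confidence': 0.81}] [array([548.4,  15.6, 128. ])]
top 58 365 [553.6  13.8  61.2] [553.7  13.3  60.6] [86.5 85.8  4.8]
top 80 9 [547.8  14.4  98.8] [548.5  14.7  97.6] [ 5.  12.8 29.5]
top 122 31 [553.7  13.8 127.9] [554.2  13.5 128.1] [15.1 15.  10. ]
[{'centre': [315.1, 184.9], 'confidence': 0.46}] [array([546.7,   8.4, 128. ])]
t 8.65 ee [404.5 245.8 147.5] d [-227.7 -157.8   -2.3] closing 67.2 turn 0.0 toolz [-0.0026 -0.0024 -1.    ] q7 0.54
```

Converted, -226.5 mm / 400 = -0.5663, -215 mm / 400 = -0.5375.

Request:
handwheel --steps '{"offsets":[[30, -0.0625, -0.045, 0, 0], [30, -0.15, -0.1075, 0, 0], [30, -0.2375, -0.17, 0, 0], [30, -0.325, -0.2325, 0, 0], [30, -0.4125, -0.295, 0, 0], [30, -0.4875, -0.345, 0, 0], [30, -0.5375, -0.3775, 0, 0], [30, -0.5663, -0.397, 0.0375, 0], [30, -0.5663, -0.397, 0.0625, 0], [30, -0.5663, -0.397, 0.0625, 0]]}'

```text
time: 9.65
ee_pos: [550.4, 12.6, 121.7]
orientation: [-0.621, -3.075, 0.003]
wrist_force: [-0.0, 0.3, 0.2]
finger_gap: 44.7
grip_force: 30.0
```

```bash
python3 -c "
from h import *
for i in range(3): p=cap('wrist')
cv2.imwrite('pics/w5.png',cv2.resize(p['frame'][130:330,220:420],None,fx=3,fy=3,interpolation=2))
go(553.5,13,125)
s=bot.get_state();Rm=R.from_rotvec(s['orientation']).as_matrix()
c=cloud(p,np.zeros((400,640),bool))
K,T,D=p['K'],p['T'],p['depth']
v,u=np.mgrid[150:330,230:410];v=v.ravel();u=u.ravel()
X=[]
for a,b in zip(u,v):
  o,d=ray(p,(a,b))
  if D[b,a]>0: X.append(o+d*D[b,a]/(d@T[:3,2]))
X=np.array(X)
for lo,hi in((150,168),(95,118),(122,131)):
  q=X[(X[:,2]>lo)&(X[:,2]<hi)&(np.hypot(X[:,0]-553.5,X[:,1]-13)<35)]
  if len(q): print(lo,len(q),q.mean(0).round(1),((q.max(0)+q.min(0))/2).round(1),np.ptp(q,0).round(1))
np.save('X.npy',X)
"
```

```text
t 9.8 ee [552.   13.6 124.1] d [-1.6  0.  -0.9] closing 67.3 turn 0.0 toolz [-8.e-04  3.e-04 -1.e+00] q7 1.18
150 4493 [549.6  13.6 162.4] [551.6  17.3 160.6] [46.6 58.3 14.7]
95 39 [547.4  14.6  98. ] [548.3  14.   98.6] [4.2 9.1 7.1]
122 30 [558.5   9.9 125.3] [558.6   9.5 124.9] [5.3 7.3 5.6]
```

View pics/w5.png

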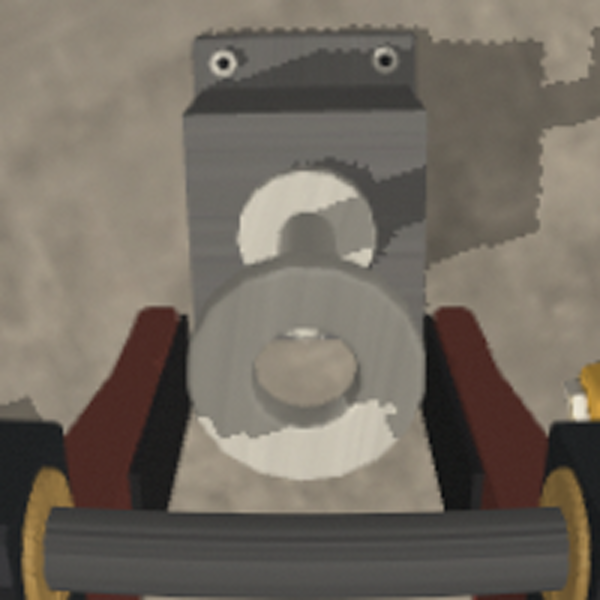

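Crop w5: the held washer is at crop (305,370), the flange and post behind at (305,225), and a sliver of post tip shows through the bore. Sideways alignment looks good. I'll fit the fore-aft offset numerically.

Add to h.py:
```python
def pts(p,box):
    u0,u1,v0,v1=box; X=[];U=[]
    for v in range(v0,v1):
        for u in range(u0,u1):
            dd=p["depth"][v,u]
            if dd>0:
                o,d=ray(p,(u,v)); X.append(o+d*dd/(d@p["T"][:3,2])); U.append((u,v))
    return np.array(X),np.array(U)
def cyl(q,r,x0):
    return least_squares(lambda c:np.hypot(q[:,0]-c[0],q[:,1]-c[1])-r,x0,loss="soft_l1").x
def post(names=("scene","wrist"),x0=(554.,13.)):
    for n in names:
        p=cap(n)
        if n=="wrist": X,_=pts(p,(230,410,130,330))
        else: X,_=pts(p,(290,355,160,235))
        d=np.hypot(X[:,0]-x0[0],X[:,1]-x0[1])
        q=X[(X[:,2]>76)&(X[:,2]<119)&(d<14)]
        if len(q)>8: print(n,"post cyl",cyl(q,8,x0).round(1),len(q))
        f=X[(X[:,2]>64.5)&(X[:,2]<71.5)&(d<30)]
        if len(f)>8:
            h=cv2.convexHull(f[:,:2].astype(np.float32))[:,0]; h=h[np.hypot(*(h-x0).T)>15]
            print(n,"flange",cyl(h.astype(float),20,x0).round(1),len(h),"z",np.median(f[:,2]).round(1))
        t=X[(X[:,2]>126)&(X[:,2]<130.5)&(d<12)]
        if len(t)>3: print(n,"tip",t.mean(0).round(1),len(t))
```

```bash
python3 -c "
from h import *
post()
p=cap('wrist')
ring(p,(552.5,13.3),164,23,thr=95,win=60)
X,U=pts(p,(250,390,200,310));s=bot.get_state();e=s['ee_pos'];print(e)
w=X[(X[:,2]>158)&(X[:,2]<170)&(np.hypot(X[:,0]-e[0],X[:,1]-e[1])<30)]
Rm=R.from_rotvec(s['orientation']).as_matrix();L=(w-e)@Rm
L=L[abs(L[:,1])<21.5];print('washer z',np.median(L[:,2]),'x',L[:,0].min(),L[:,0].max())
h=cv2.convexHull(L[:,:2].astype(np.float32))[:,0];h=h[np.hypot(*h.T)>18];print(cyl(h.astype(float),23,(0,0)))
"
```

```text
scene post cyl [556.1  13. ] 114
scene flange [555.1  12.4] 18 z 67.4
scene tip [553.7  11.4 127.5] 7
wrist post cyl [554.4  11.8] 191
wrist flange [554.3  11.8] 25 z 66.7
wrist tip [558.4   9.9 126.5] 5
none [322.53429788 254.86684008]
[552.62747338  13.17893082 124.7585926 ]
washer z -39.19886218650164 x -23.243981145909732 22.439299904073124
[-0.55208966 -0.30691844]
```

The manual's scale: shifts go in shares of 400 mm and turns go in shares of 2 pi rad. Converting my numbers, 45 mm / 400 = 0.1125, 42 mm / 400 = 0.105.

Request:
handwheel --steps '{"offsets":[[30, -0.0045, -0.0011, 0.0125, 0], [30, -0.0045, -0.0011, 0.0375, 0], [30, -0.0045, -0.0011, 0.055, 0], [30, -0.0045, -0.0011, 0.07, 0], [30, -0.0045, -0.0011, 0.085, 0], [30, -0.0045, -0.0011, 0.095, 0], [30, -0.0045, -0.0011, 0.105, 0], [30, -0.0045, -0.0011, 0.1125, 0], [30, -0.0045, -0.0011, 0.1125, 0]]}'

```text
time: 10.85
ee_pos: [553.8, 11.2, 78.9]
orientation: [-0.622, -3.079, 0.0]
wrist_force: [-0.6, -0.5, -0.0]
finger_gap: 44.5
grip_force: 30.0
```

```bash
python3 -c "
from h import *
post()
s=bot.get_state();print(s['ee_pos'],s['wrist_force'],s['finger_gap'])"
```

```text
scene post cyl [555.4  13.1] 76
scene flange [554.5  12.7] 14 z 67.2
scene tip [554.1  12.1 126.9] 9
wrist post cyl [554.4  13.3] 904
wrist flange [554.3  11.6] 26 z 66.7
wrist tip [553.9  12.1 126.8] 214
[554.11089001  11.21053724  79.33991549] [ 0.34175139  0.90552339 -0.95007864] 44.47222429687315
```

Converted, 40.5 mm / 400 = 0.1013, 39 mm / 400 = 0.0975.

Request:
handwheel --steps '{"offsets":[[30, 0, 0.0015, 0.02, 0], [30, 0, 0.0015, 0.04, 0], [30, 0, 0.0015, 0.06, 0], [30, 0, 0.0015, 0.0775, 0], [30, 0, 0.0015, 0.09, 0], [30, 0, 0.0015, 0.0975, 0], [30, 0, 0.0015, 0.1013, 0], [30, 0, 0.0015, 0.1013, 0]]}'

```text
time: 11.75
ee_pos: [554.3, 11.7, 38.7]
orientation: [-0.622, -3.079, 0.0]
wrist_force: [1.3, 0.3, 0.2]
finger_gap: 44.8
grip_force: 30.0
```

```bash
python3 -c "
from h import *
s=bot.get_state();print(s['ee_pos'],s['wrist_force'],s['finger_gap'])"
```

```text
[554.26640971  11.67080909  38.67344187] [1.30833025 0.29313634 0.19997786] 44.764610600339985
```

Converted, -110 mm / 400 = -0.275, -70 mm / 400 = -0.175.

Request:
handwheel --steps '{"offsets":[[80, 0, 0, 0, 0], [80, 0, 0, 0, 0], [80, 0, 0, 0, 0], [80, 0, 0, 0, 0], [80, 0, 0, -0.075, 0], [80, 0, 0, -0.175, 0], [80, 0, 0, -0.275, 0], [80, 0, 0, -0.275, 0], [80, 0, 0, -0.275, 0]]}'

```text
time: 12.65
ee_pos: [554.8, 12.0, 149.6]
orientation: [0.622, 3.077, 0.002]
wrist_force: [0.0, 0.1, -0.5]
finger_gap: 80.2
grip_force: 0.0
```

```bash
python3 -c "
from h import *
p=cap('wrist');X,U=pts(p,(230,410,100,330));d=np.hypot(X[:,0]-554.3,X[:,1]-12.3)
f=X[(X[:,2]>70)&(d<27)&(d>10)&(X[:,2]<100)];print('washer top z pct',np.percentile(f[:,2],[5,50,95]),len(f))
h=cv2.convexHull(f[:,:2].astype(np.float32))[:,0].astype(float);print(cyl(h,23,(554.3,12)))
go(423,-203,148.5,60)
go(423,-203,148.5,67.2)
s=cap('scene');X,U=pts(s,(372,398,272,302));q=X[(X[:,2]>5)];print(len(q),((q.max(0)+q.min(0))/2).round(1),np.ptp(q,0));h=q[q[:,2]>11];h=cv2.convexHull(h[:,:2].astype(np.float32))[:,0].astype(float);print(cyl(h,16,(423,-203)),q[:,2].max())
"
```

```text
washer top z pct [74.79760425 76.65527451 77.79519337] 1251
[554.73246118  10.74659266]
t 12.7 ee [553.8  11.9 148.3] d [ 3.710e+01 -2.488e+02 -2.000e-01] closing 67.2 turn 0.125 toolz [-4.e-04  2.e-04 -1.e+00] q7 1.17
t 12.7 ee [553.8  11.9 148.3] d [ 3.710e+01 -2.488e+02 -2.000e-01] closing 67.2 turn -0.001 toolz [-4.e-04  2.e-04 -1.e+00] q7 1.17
169 [ 415.7 -204.3   10.3] [30.5359771  30.18375695 10.39010964]
[ 416.24441752 -203.37439124] 15.457869657378637
```

Converted, -250 mm / 400 = -0.625, -150 mm / 400 = -0.375.

Request:
handwheel --steps '{"offsets":[[60, 0.0125, -0.075, 0, 0], [60, 0.025, -0.175, 0, 0], [60, 0.04, -0.275, 0, 0], [60, 0.055, -0.375, 0, 0], [60, 0.07, -0.475, 0, 0], [60, 0.085, -0.55, 0.025, 0], [60, 0.0975, -0.6075, 0.0625, 0], [60, 0.0975, -0.625, 0.0875, 0], [60, 0.0975, -0.625, 0.1, 0], [60, 0.0975, -0.625, 0.1, 0]]}'

```text
time: 13.75
ee_pos: [421.3, -202.2, 107.7]
orientation: [-0.62, -3.078, -0.0]
wrist_force: [0.1, -0.1, 0.2]
finger_gap: 59.7
grip_force: 0.0
```

```bash
python3 -c "
from h import *
for i in range(3): p=cap('wrist')
X,U=pts(p,(250,400,120,300));d=np.hypot(X[:,0]-421,X[:,1]+203.5)
f=X[(X[:,2]>9)&(d<35)&(X[:,2]<18)];print('z pct',np.percentile(f[:,2],[5,50,95]),len(f))
h=cv2.convexHull(f[:,:2].astype(np.float32))[:,0].astype(float);print(cyl(h,16,(421,-203)),len(h))
ring(p,(421,-203.5),14,16,win=50)
go(421,-203.5,-25)
print(p['frame'][tuple(U[(X[:,2]>9)&(d<35)&(X[:,2]<18)].T[::-1])].mean(0), [ (r['confidence'],r['centre'],atz(p,r['centre'],7)) for r in bot.cut_out(p,'collar')[:3]])
"
```

```text
z pct [10.42297356 12.42837685 13.70919132] 497
[ 415.08275065 -204.75164128] 24
outer xy [ 415.11 -204.84] r 14.71 ell px 317.1 188.1
hole xy [ 415.12 -204.96] r 10.67 ell px 317.0 188.3
t 13.9 ee [ 422.3 -202.5  108.9] d [  0.8  -1.5 133.9] closing 67.3 turn 0.0 toolz [ 4.e-04  1.e-04 -1.e+00] q7 1.65
[169.22937626 183.861167   189.73641851] [(0.96, [272.4, 123.3], array([ 340.72379621, -219.99670371,    7.        ])), (0.95, [373.0, 135.4], array([ 388.92587855, -135.38995648,    7.        ])), (0.68, [317.5, 195.6], array([ 423.67605598, -208.11587523,    7.        ]))]
```

Converted, 90 mm / 400 = 0.225, -4.7 mm / 400 = -0.0118.

Request:
handwheel --steps '{"offsets":[[60, 0.0125, -0.0118, 0.075, 0], [60, 0.0125, -0.0118, 0.15, 0], [60, 0.0125, -0.0118, 0.2, 0], [60, 0.0125, -0.0118, 0.225, 0], [60, 0.0125, -0.0118, 0.225, 0], [60, 0.0125, -0.0118, 0.225, 0]]}'

```text
time: 14.55
ee_pos: [415.6, -205.9, 19.4]
orientation: [0.622, 3.078, -0.0]
wrist_force: [0.0, -0.6, 1.0]
finger_gap: 60.1
grip_force: 0.0
```

```bash
python3 -c "
from h import *
for i in range(2): p=cap('wrist')
ring(p,(415,-205),14,16,win=50)
go(415.1,-204.9,-30.3)
"
```

```text
outer xy [ 414.95 -204.7 ] r 13.81 ell px 323.5 224.7
t 14.65 ee [ 415.8 -206.1   19.8] d [ 1.2  0.8 50.1] closing 67.2 turn 0.0 toolz [ 2.e-03 -4.e-04 -1.e+00] q7 1.77
```

Converted, 48 mm / 400 = 0.12, 40 mm / 400 = 0.1.

Request:
handwheel --steps '{"offsets":[[60, 0.0023, 0.0015, 0.05, 0], [60, 0.0023, 0.0015, 0.1, 0], [60, 0.0023, 0.0015, 0.12, 0], [60, 0.0023, 0.0015, 0.12, 0], [16, 0.0023, 0.0015, 0.12, 0], [16, 0.0023, 0.0015, 0.12, 0], [16, 0.0023, 0.0015, 0.12, 0], [16, 0.0023, 0.0015, 0.12, 0], [16, 0.0023, 0.0015, 0.12, 0], [16, 0.0023, 0.0015, 0.12, 0]]}'

```text
time: 15.65
ee_pos: [414.6, -205.0, -28.8]
orientation: [0.622, 3.079, 0.0]
wrist_force: [-0.3, 0.5, 5.7]
finger_gap: 30.8
grip_force: 30.0
```

Request:
handwheel --steps '{"offsets":[[16, 0, 0, 0, 0], [16, 0, 0, 0, 0], [16, 0, 0, -0.075, 0], [16, 0, 0, -0.175, 0], [16, 0, 0, -0.275, 0], [16, 0, 0, -0.375, 0], [16, 0, 0, -0.45, 0], [16, 0, 0, -0.45, 0], [16, 0, 0, -0.45, 0]]}'

```text
time: 16.55
ee_pos: [414.3, -204.7, 150.8]
orientation: [0.622, 3.078, 0.001]
wrist_force: [-0.1, -0.5, -1.0]
finger_gap: 30.2
grip_force: 30.0
```

```bash
python3 -c "
from h import *
go(554.4,11.8,150)"
```

```text
t 16.55 ee [ 414.3 -204.7  150.8] d [-45.1 253.9   1. ] closing 67.2 turn 0.0 toolz [ 1.e-03  3.e-04 -1.e+00] q7 1.62
```

Converted, 253.9 mm / 400 = 0.6348, 245 mm / 400 = 0.6125.

Request:
handwheel --steps '{"offsets":[[16, -0.0125, 0.075, 0, 0], [16, -0.03, 0.175, 0, 0], [16, -0.0475, 0.275, 0, 0], [16, -0.065, 0.375, 0, 0], [16, -0.0825, 0.475, 0, 0], [16, -0.0975, 0.55, 0, 0], [16, -0.1125, 0.6125, 0.0375, 0], [16, -0.1125, 0.6348, 0.0625, 0], [16, -0.1125, 0.6348, 0.0625, 0], [16, -0.1125, 0.6348, 0.0625, 0]]}'

```text
time: 17.55
ee_pos: [552.7, 9.8, 124.7]
orientation: [-0.624, -3.076, 0.003]
wrist_force: [-0.8, 0.6, 0.3]
finger_gap: 30.3
grip_force: 30.0
```

```bash
python3 -c "
from h import *
for i in range(2): p=cap('wrist')
s=bot.get_state();e=s['ee_pos'];print(e,s['finger_gap'])
Rm=R.from_rotvec(s['orientation']).as_matrix()
X,U=pts(p,(250,390,150,310));L=(X-e)@Rm
w=L[(L[:,2]<-37)&(L[:,2]>-50)&(abs(L[:,1])<14.8)&(abs(L[:,0])<25)]
print('collar top z',np.percentile(w[:,2],[5,50,95]));w=w[w[:,2]<np.percentile(w[:,2],5)+4]
h=cv2.convexHull(w[:,:2].astype(np.float32))[:,0].astype(float);h=h[np.hypot(*h.T)>12];print('collar in hand',cyl(h,16,(0,0)))
q=(np.array([554.4,11.8,0])-e)@Rm
d=np.hypot(*(L[:,:2]-q[:2]).T);zw=X[:,2]
c=L[(zw>82)&(zw<119)&(d<14)];
if len(c)>8: print('post',len(c),cyl(c,8,q[:2]))
f=L[(zw>72)&(zw<80)&(d<28)]; h=cv2.convexHull(f[:,:2].astype(np.float32))[:,0].astype(float);h=h[np.hypot(*(h-q[:2]).T)>18];print('washer',cyl(h,23,q[:2]),len(h))
print('prior',q[:2])
"
```

```text
[553.56981559   9.63606848 125.89545085] 30.378266474860403
collar top z [-42.05643408 -40.71608734 -38.07253483]
collar in hand [-0.16395936 -0.00223729]
post 304 [0.01300332 2.3440409 ]
washer [-0.45403936  1.76746656] 27
prior [0.06226639 2.39396384]
```

Converted, 20 mm / 400 = 0.05, 16 mm / 400 = 0.04.

Request:
handwheel --steps '{"offsets":[[16, 0, 0.003, 0.02, 0], [16, 0, 0.003, 0.04, 0], [16, 0, 0.003, 0.05, 0], [16, 0, 0.003, 0.05, 0], [16, 0, 0.003, 0.05, 0]]}'

```text
time: 18.15
ee_pos: [554.7, 12.6, 105.6]
orientation: [-0.622, -3.079, 0.0]
wrist_force: [0.3, -0.4, -0.8]
finger_gap: 30.4
grip_force: 30.0
```

Create m.py:
```python
from h import *
for i in range(2): p=cap('wrist')
s=bot.get_state();e=s['ee_pos'];print(e,s['finger_gap'],s['wrist_force'].round(1))
Rm=R.from_rotvec(s['orientation']).as_matrix()
X,U=pts(p,(250,390,150,310));L=(X-e)@Rm
q=(np.array([554.4,11.8,0])-e)@Rm
d=np.hypot(*(L[:,:2]-q[:2]).T);zw=X[:,2]
c=L[(zw>82)&(zw<119)&(d<14)&(abs(L[:,1])<14)]
if len(c)>8: print('post',len(c),cyl(c,8,q[:2]))
t=L[(zw>124)&(zw<130)&(np.hypot(L[:,0],L[:,1])<9.5)];print('tip',len(t),t.mean(0) if len(t) else 0)
print('prior',q[:2])
```

```bash
python3 m.py
```

```text
[554.91309429  12.61945913 105.91932409] 30.13453790049639 [ 0.1 -0.2 -0.2]
post 319 [ 0.13890352 -0.94735236]
tip 98 [ -1.80239583  -0.81972594 -20.62801394]
prior [ 0.18569037 -0.972168  ]
```

Converted, 27 mm / 400 = 0.0675, 22 mm / 400 = 0.055.

Request:
handwheel --steps '{"offsets":[[16, -0.0003, -0.0023, 0.0025, 0], [16, -0.0003, -0.0023, 0.0175, 0], [16, -0.0003, -0.0023, 0.03, 0], [16, -0.0003, -0.0023, 0.0425, 0], [16, -0.0003, -0.0023, 0.055, 0], [16, -0.0003, -0.0023, 0.0675, 0], [16, -0.0003, -0.0023, 0.0675, 0]]}'

```text
time: 18.95
ee_pos: [553.9, 11.7, 77.9]
orientation: [-0.622, -3.078, 0.001]
wrist_force: [1.2, -0.0, -0.6]
finger_gap: 30.5
grip_force: 30.0
```

```bash
python3 m.py
```

```text
[554.40410821  11.74980579  78.6052303 ] 30.096164043558854 [ 0.9 -0.4 -0.3]
post 414 [-1.10198862 -0.52599766]
tip 342 [  1.20065716   0.07040781 -47.46068246]
prior [0.0039651  0.05827423]
```

Converted, 28.5 mm / 400 = 0.0713, 28 mm / 400 = 0.07.

Request:
handwheel --steps '{"offsets":[[16, 0, 0, 0.0175, 0], [16, 0, 0, 0.035, 0], [16, 0, 0, 0.05, 0], [16, 0, 0, 0.0625, 0], [16, 0, 0, 0.07, 0], [16, 0, 0, 0.0713, 0], [16, 0, 0, 0.0713, 0]]}'

```text
time: 19.75
ee_pos: [554.5, 11.7, 50.2]
orientation: [0.623, 3.079, -0.0]
wrist_force: [0.0, 0.3, 0.7]
finger_gap: 30.3
grip_force: 30.0
```

```bash
python3 m.py
```

```text
[554.68749377  11.76488063  50.45693669] 30.79670895799548 [ 0.2  0.1 -0.7]
post 1555 [0.75539974 0.10591104]
tip 452 [ 1.61301368e+00 -1.08531259e-02 -7.57011966e+01]
prior [ 0.29634436 -0.08932267]
```

Converted, -100 mm / 400 = -0.25, -60 mm / 400 = -0.15.

Request:
handwheel --steps '{"offsets":[[50, 0, 0, 0, 0], [50, 0, 0, 0, 0], [50, 0, 0, 0, 0], [50, 0, 0, -0.15, 0], [50, 0, 0, -0.25, 0], [50, 0, 0, -0.25, 0], [50, 0, 0, -0.25, 0]]}'

```text
time: 20.55
ee_pos: [555.3, 12.0, 151.4]
orientation: [0.622, 3.077, 0.002]
wrist_force: [-0.1, -0.5, 0.3]
finger_gap: 49.8
grip_force: 0.0
```

```bash
python3 -c "
from h import *
for i in range(2): p=cap('wrist')
X,U=pts(p,(230,410,100,330));d=np.hypot(X[:,0]-554.4,X[:,1]-11.8)
for lo,hi,a,b in((74,81,17.5,26),(85,96,9,20)):
  f=X[(X[:,2]>lo)&(X[:,2]<hi)&(d>a)&(d<b)];print(lo,len(f),np.percentile(f[:,2],[5,50,95]).round(1))
a=cap('scene')
cv2.imwrite('pics/s5.png',np.hstack([cv2.resize(p['frame'][120:300,240:400],(480,540)),cv2.resize(a['frame'][165:235,290:332],(320,540),interpolation=2)]))
go(554.4,11.8,62)
"
```

```text
74 583 [74.9 76.5 77.7]
85 496 [87.2 90.4 91.6]
t 20.7 ee [553.2  11.8 148.8] d [-1.3  0.6 86.8] closing 67.2 turn 0.0 toolz [-2.7e-03 -4.0e-04 -1.0e+00] q7 1.18
```

View pics/s5.png

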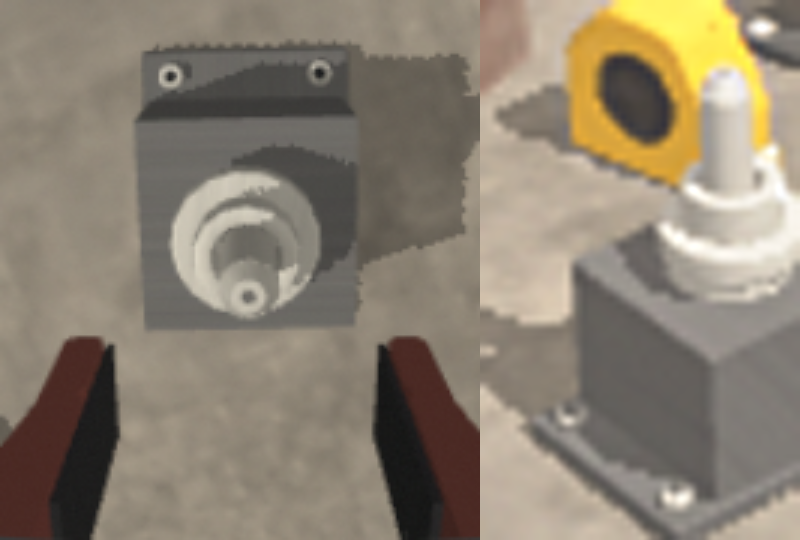

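Both rings show home: washer top measured at 76.5 and collar top at 90.4, with the known -1.4 bias, and the post end is free at crop (247,297). Next I grip the bare post.

Converted, 88 mm / 400 = 0.22, 75 mm / 400 = 0.1875.

Request:
handwheel --steps '{"offsets":[[50, 0, 0, 0.1, 0], [50, 0, 0, 0.1875, 0], [50, 0, 0, 0.22, 0], [50, 0, 0, 0.22, 0], [6, 0, 0, 0.22, 0], [6, 0, 0, 0.22, 0], [6, 0, 0, 0.22, 0], [6, 0, 0, 0.22, 0], [6, 0, 0, 0.22, 0], [6, 0, 0, 0.22, 0]]}'

```text
time: 21.7
ee_pos: [555.1, 12.1, 62.9]
orientation: [0.622, 3.078, 0.001]
wrist_force: [-0.2, 1.2, 3.4]
finger_gap: 15.2
grip_force: 30.0
```

Request:
handwheel --steps '{"offsets":[[6, 0, 0, 0, 0], [6, 0, 0, -0.0125, 0], [6, 0, 0, -0.0375, 0], [6, 0, 0, -0.0625, 0], [6, 0, 0, -0.085, 0], [6, 0, 0, -0.0925, 0], [6, 0, 0, -0.0925, 0], [6, 0, 0, -0.0925, 0]]}'

```text
time: 22.5
ee_pos: [554.2, 11.8, 99.1]
orientation: [-0.622, -3.079, 0.0]
wrist_force: [0.8, 0.4, -5.3]
finger_gap: 15.4
grip_force: 30.0
```

```bash
python3 -c "
from h import *
for i in range(3): s=bot.get_state();print(s['ee_pos'],s['finger_gap'],s['wrist_force'])
a=cap('scene');X,U=pts(a,(290,355,130,235));d=np.hypot(X[:,0]-554.4,X[:,1]-11.8)
for r in (17,24):
  f=X[(d<30)&(d>8)];
h=np.histogram(X[(d<26)][:,2],np.arange(58,170,4));print(list(zip(h[1],h[0])))
"
```

```text
[554.17447047  11.84130568  99.09875016] 15.35316721409067 [ 0.80279459  0.38999266 -5.33441923]
[554.17447047  11.84130568  99.09875016] 15.35316721409067 [ 0.80279459  0.38999266 -5.33441923]
[554.17447047  11.84130568  99.09875016] 15.35316721409067 [ 0.80279459  0.38999266 -5.33441923]
[(np.int64(58), np.int64(151)), (np.int64(62), np.int64(10)), (np.int64(66), np.int64(9)), (np.int64(70), np.int64(10)), (np.int64(74), np.int64(10)), (np.int64(78), np.int64(10)), (np.int64(82), np.int64(11)), (np.int64(86), np.int64(7)), (np.int64(90), np.int64(0)), (np.int64(94), np.int64(11)), (np.int64(98), np.int64(22)), (np.int64(102), np.int64(16)), (np.int64(106), np.int64(30)), (np.int64(110), np.int64(68)), (np.int64(114), np.int64(37)), (np.int64(118), np.int64(24)), (np.int64(122), np.int64(30)), (np.int64(126), np.int64(34)), (np.int64(130), np.int64(8)), (np.int64(134), np.int64(20)), (np.int64(138), np.int64(28)), (np.int64(142), np.int64(26)), (np.int64(146), np.int64(29)), (np.int64(150), np.int64(29)), (np.int64(154), np.int64(30)), (np.int64(158), np.int64(28)), (np.int64(162), np.int64(29))]
```

Lifted: 5 N load, tail still about 8 mm in the bore. The tool can only turn about its own z, so I'll tilt the arbor in the pads by levering the shank on the bore rim.

Converted, -48 mm / 400 = -0.12, 7.7 mm / 400 = 0.0193.

Request:
handwheel --steps '{"offsets":[[6, -0.0125, 0, 0, 0], [6, -0.0275, 0, 0, 0], [6, -0.0425, 0, 0, 0], [6, -0.0575, 0, 0.0018, 0], [6, -0.07, 0, 0.0038, 0], [6, -0.0825, 0, 0.006, 0], [6, -0.095, 0, 0.01, 0], [6, -0.1075, 0, 0.0143, 0], [6, -0.12, 0, 0.0193, 0], [6, -0.12, 0, 0.0193, 0]]}'

```text
time: 23.55
ee_pos: [599.6, -7.3, 91.3]
orientation: [0.623, 3.078, -0.0]
wrist_force: [-1.4, 1.1, -2.4]
finger_gap: 15.5
grip_force: 30.0Traceback (most recent call last):
```

Create tilt.py:
```python
from h import *
import sys
s=bot.get_state();e=s['ee_pos'];print(s['time'],e.round(1),s['finger_gap'].round(1),s['wrist_force'].round(1),s['grip_force'])
Rm=R.from_rotvec(s['orientation']).as_matrix()
for n in('scene','top'):
    a=cap(n);c=cloud(a,np.ones((400,640),bool));L=(c-e)@Rm
    # arbor cluster: below finger ends, around closing plane; tool x = -lean dir, z down
    m=(abs(L[:,1])<26)&(L[:,2]>-34)&(L[:,2]<60)&(L[:,0]>-60)&(L[:,0]<110)&(np.hypot(L[:,0],L[:,2]+52)<115)&(c[:,2]>64)
    q=L[m]
    if len(q)>20:
        h=np.c_[q[:,0],q[:,2]+52]  # from grip point: x, down
        ang=np.degrees(np.arctan2(h[:,0],h[:,1]));rr=np.hypot(*h.T)
        k=rr>25;print(n,k.sum(),'median angle',np.median(ang[k]).round(1),'mean pt',h[k].mean(0).round(1),'y',q[:,1].mean().round(1))
    if len(sys.argv)>1 and n=='scene':
        T,K=a['T'],a['K'];cc=T[:3,:3].T@(e-T[:3,3]);u,v=int(K[0,0]*cc[0]/cc[2]+K[0,2]),int(K[1,1]*cc[1]/cc[2]+K[1,2])
        v=max(v,60);cv2.imwrite(sys.argv[1],cv2.resize(a['frame'][v-60:v+60,u-80:u+80],(800,600),interpolation=2))
```

```bash
python3 tilt.py pics/t1.png
```

```text
  File "tilt.py", line 3, in <module>
    s=bot.get_state();e=s['ee_pos'];print(s['time'],e.round(1),s['finger_gap'].round(1),s['wrist_force'].round(1),s['grip_force'])
                                                               ^^^^^^^^^^^^^^^^^^^^^
AttributeError: 'float' object has no attribute 'round'
```

```bash
sed -i "s/s\['finger_gap'\].round(1)/s['finger_gap']/" tilt.py; python3 tilt.py; python3 -c "
from h import *
s=bot.get_state();e=s['ee_pos'];Rm=R.from_rotvec(s['orientation']).as_matrix()
p=cap('wrist');X,U=pts(p,(240,400,60,330));L=(X-e)@Rm
m=(abs(L[:,1])<3)&(X[:,2]>50)&(abs(L[:,0])<120);q=L[m];q=q[np.argsort(q[:,0])][::max(1,m.sum()//40)]
print([(int(a),int(b+52)) for a,_,b in q])
"
```

```text
23.55 [599.6  -7.3  91.3] 15.464046554459475 [-1.4  1.1 -2.4] 29.998790999525227
scene 352 median angle 38.1 mean pt [33.3 41.4] y -7.4
[(-4, -7), (0, -10), (3, -9), (5, -9), (7, -9), (9, -7), (10, -4), (12, -1), (13, 1), (15, 3), (16, 8), (18, 9), (20, 13), (22, -78), (23, -78), (24, -79), (24, -78), (25, -79), (26, 17), (26, -78), (27, -78), (27, -77), (27, -78), (28, -78), (28, -76), (28, -78), (28, -76), (30, 20), (32, 25), (35, 28), (39, 26), (42, 28), (44, 31), (45, 37), (47, 66), (52, 75), (56, 82), (64, 86), (69, 84), (75, 85), (80, 84)]
```

The wrist depth profile shows the post leaning about 29-30°, as planned. Continuing.

Converted, -36.6 mm / 400 = -0.0915, 7.8 mm / 400 = 0.0195.

Request:
handwheel --steps '{"offsets":[[6, -0.0125, 0, 0.0063, 0], [6, -0.0238, 0, 0.0125, 0], [6, -0.035, 0, 0.0195, 0], [6, -0.045, 0, 0.0275, 0], [6, -0.055, 0, 0.0355, 0], [6, -0.065, 0, 0.045, 0], [6, -0.0738, 0, 0.055, 0], [6, -0.0825, 0, 0.065, 0], [6, -0.0915, 0, 0.075, 0], [6, -0.0915, 0, 0.075, 0]]}'

```text
time: 24.7
ee_pos: [632.6, -21.4, 60.9]
orientation: [-0.623, -3.079, 0.001]
wrist_force: [-1.1, 0.6, -1.5]
finger_gap: 15.2
grip_force: 30.0
```

Create prof.py:
```python
from h import *
for i in range(2): p=cap('wrist')
s=bot.get_state();e=s['ee_pos'];Rm=R.from_rotvec(s['orientation']).as_matrix()
print(e.round(1),s['finger_gap'],s['wrist_force'].round(1))
X,U=pts(p,(240,400,60,330));L=(X-e)@Rm
m=(abs(L[:,1])<3)&(abs(L[:,0])<120)&(L[:,2]>-75)&(L[:,2]<60);q=L[m];q=q[np.argsort(q[:,0])]
print([(int(a),int(b+52)) for a,_,b in q[::max(1,m.sum()//45)]])
from itertools import product
def fit(v):
    # upper surface of post: x = axis; axis through grip (x0,z0), tilt t
    return None
k=q[(q[:,0]>9)&(q[:,0]<24)&(q[:,2]+52>-12)&(q[:,2]+52<14)]
if len(k)>8:
    c=np.polyfit(k[:,2]+52,k[:,0],1);r=abs(np.polyval(c,k[:,2]+52)-k[:,0])<1.5;k=k[r];c=cv2.fitLine(k[:,[0,2]].astype(np.float32),cv2.DIST_HUBER,0,.01,.01).ravel();print('post tilt',np.degrees(np.arctan2(abs(c[0]),abs(c[1]))).round(1),len(k))
```

```bash
python3 prof.py; python3 tilt.py
```

```text
[632.3 -21.2  61.3] 15.122479983825489 [-0.3  0.  -1.3]
[(-1, -7), (1, -8), (3, -8), (6, -8), (8, -7), (9, -5), (11, -5), (13, -4), (15, -1), (17, 0), (19, 1), (21, 1), (23, 2), (25, 4), (27, 5), (28, 5), (30, 8), (34, 3), (36, 4), (38, 5), (40, 6), (42, 8), (44, 8), (46, 9), (49, 5), (51, 7), (53, 6), (55, 7), (57, 11), (59, 10), (61, 13), (63, 27), (65, 28), (68, 30), (71, 33), (74, 34), (77, 36), (80, 38), (84, 40), (87, 42), (90, 45), (94, 49), (98, 54), (101, 54), (105, 54), (108, 55)]
post tilt 55.7 348
24.8 [632.3 -21.2  61.3] 15.122479983825489 [-0.3  0.  -1.3] 30.00033376185229
scene 208 median angle 63.2 mean pt [62.6 33.1] y -7.3
```

Converted, 4 mm / 400 = 0.01, -2.7 mm / 400 = -0.0068.

Request:
handwheel --steps '{"offsets":[[6, -0.0033, 0, 0.005, 0], [6, -0.0068, 0, 0.01, 0], [6, -0.0068, 0, 0.01, 0]]}'

```text
time: 25.2
ee_pos: [635.1, -22.2, 57.4]
orientation: [0.622, 3.079, -0.0]
wrist_force: [0.6, -0.3, -0.9]
finger_gap: 14.9
grip_force: 30.0
```

```bash
python3 prof.py
```

```text
[635.  -22.2  57.5] 14.89256447769078 [-0.8  0.9 -0.6]
[(-98, 111), (-86, 110), (-75, 110), (0, -7), (2, -8), (5, -8), (7, -8), (9, -7), (11, -4), (13, -3), (15, -1), (17, -1), (19, -1), (21, 0), (24, 1), (26, 2), (28, 5), (30, 5), (33, 3), (36, 2), (38, 2), (40, 4), (42, 5), (44, 7), (47, 7), (50, 2), (52, 2), (54, 4), (56, 6), (58, 7), (61, 9), (63, 10), (64, 25), (67, 26), (70, 26), (73, 30), (76, 31), (79, 32), (83, 33), (86, 37), (89, 38), (93, 40), (98, 50), (101, 51), (105, 51), (109, 50)]
post tilt 58.1 316
```

Request:
handwheel --steps '{"offsets":[[6, 0, 0, -0.0075, 0], [6, 0, 0, -0.02, 0], [6, 0, 0, -0.0375, 0], [6, 0, 0, -0.055, 0], [6, 0, 0, -0.075, 0], [6, 0, 0, -0.09, 0], [6, 0, 0, -0.1, 0], [6, 0, 0, -0.1, 0], [6, 0, 0, -0.1, 0]]}'

```text
time: 26.2
ee_pos: [634.8, -22.1, 97.5]
orientation: [-0.622, -3.079, -0.0]
wrist_force: [0.5, -0.7, -4.8]
finger_gap: 14.9
grip_force: 30.0
```

```bash
python3 prof.py
```

```text
[634.6 -22.1  97.1] 15.16213091781419 [ 0.2  0.2 -3.9]
[(-3, -5), (1, -9), (3, -9), (5, -8), (7, -7), (8, -8), (10, -6), (11, -4), (13, -3), (14, 0), (16, 2), (17, 0), (18, 2), (20, 5), (21, 7), (23, 9), (25, 11), (26, 12), (28, 14), (31, 11), (33, 10), (35, 12), (36, 16), (38, 18), (40, 17), (42, 19), (44, 16), (47, 16), (49, 17), (50, 18), (52, 21), (54, 26), (56, 27), (58, 29), (60, 48), (63, 52), (66, 54), (69, 57), (72, 60), (75, 64), (96, 97), (99, 89), (104, 88), (108, 90), (113, 91), (117, 91)]
post tilt 41.4 447
```

It sagged to about 43° when lifted. I'll check whether it is still creeping.

Add to prof.py:
```python
k=q[(q[:,0]>62)&(q[:,0]<92)]; 
if len(k)>8:
    z=k[:,2]+52; c=np.polyfit(k[:,0],z,1)
    for _ in range(5):
        r=abs(np.polyval(c,k[:,0])-z)<3; c=np.polyfit(k[r,0],z[r],1)
    print('shank tilt',90-np.degrees(np.arctan(c[0])).round(1),r.sum(),'grip->shank top at x=75',np.polyval(c,75).round(1))
```

```bash
python3 prof.py|tail -2
```

```text
post tilt 41.7 440
shank tilt 41.4 261 grip->shank top at x=75 64.2
```

Request:
handwheel --steps '{"offsets":[[6, 0, 0, 0, 0], [6, 0, 0, 0, 0], [6, 0, 0, 0, 0], [6, 0, 0, 0, 0], [6, 0, 0, 0, 0], [6, 0, 0, 0, 0], [6, 0, 0, 0, 0], [6, 0, 0, 0, 0]]}'

```text
time: 27.2
ee_pos: [634.9, -22.1, 97.6]
orientation: [0.622, 3.079, -0.0]
wrist_force: [-0.2, -0.3, -4.3]
finger_gap: 15.0
grip_force: 30.0
```

```bash
python3 prof.py|tail -2
```

```text
post tilt 41.8 453
shank tilt 41.9 254 grip->shank top at x=75 64.2
```

Stable at 42°, so gravity torque beat the pad friction. Plan: lever back to about 63° in the bore, then push the arbor axially into the grip, tail face against the far bore rim. The collar's face then comes against the finger corner, which stops it swinging back.

Converted, 26.3 mm / 400 = 0.0658, 15.3 mm / 400 = 0.0383.

Request:
handwheel --steps '{"offsets":[[6, 0.015, 0, 0, 0], [6, 0.0325, 0, 0, 0], [6, 0.05, 0, 0, 0], [6, 0.0658, 0, 0, 0], [6, 0.0658, 0, 0.01, 0], [6, 0.0658, 0, 0.02, 0], [6, 0.0658, 0, 0.03, 0], [6, 0.0658, 0, 0.0383, 0], [6, 0.0658, 0, 0.0383, 0]]}'

```text
time: 28.2
ee_pos: [613.2, -12.8, 83.2]
orientation: [0.623, 3.075, 0.0]
wrist_force: [3.9, -1.0, 2.4]
finger_gap: 14.7
grip_force: 30.0
```

```bash
python3 prof.py | grep -v '\[('
```

```text
[612.9 -12.6  83.4] 14.968335858632056 [ 5.3 -2.3  3. ]
post tilt 43.0 446
shank tilt 42.9 349 grip->shank top at x=75 61.2
```

Converted, -26.5 mm / 400 = -0.0663, 25 mm / 400 = 0.0625.

Request:
handwheel --steps '{"offsets":[[6, -0.01, 0, 0.0013, 0], [6, -0.02, 0, 0.01, 0], [6, -0.0288, 0, 0.0175, 0], [6, -0.0363, 0, 0.025, 0], [6, -0.0438, 0, 0.0325, 0], [6, -0.05, 0, 0.04, 0], [6, -0.0563, 0, 0.0475, 0], [6, -0.0613, 0, 0.055, 0], [6, -0.0663, 0, 0.0625, 0], [6, -0.0663, 0, 0.0625, 0]]}'

```text
time: 29.3
ee_pos: [634.8, -22.3, 56.6]
orientation: [-0.622, -3.078, 0.0]
wrist_force: [-0.8, 0.2, -1.1]
finger_gap: 14.7
grip_force: 30.0
```

```bash
python3 prof.py
```

```text
[634.6 -22.2  56.9] 15.140611048499203 [-0.5  0.  -0.6]
[(-97, 110), (-86, 109), (-75, 110), (0, -7), (2, -6), (5, -7), (7, -7), (9, -7), (11, -4), (13, -4), (15, -1), (17, -1), (19, 0), (21, 0), (24, 1), (25, 3), (28, 4), (30, 6), (33, 3), (36, 2), (38, 3), (40, 3), (42, 5), (44, 7), (47, 7), (50, 3), (52, 5), (54, 4), (56, 6), (59, 8), (61, 8), (63, 10), (64, 24), (67, 25), (70, 25), (73, 29), (76, 31), (79, 32), (82, 35), (86, 36), (89, 37), (93, 39), (97, 44), (101, 50), (105, 50), (109, 49)]
post tilt 59.4 320
shank tilt 60.5 509 grip->shank top at x=75 29.9
```

Converted, 8.7 mm / 400 = 0.0218, 7.8 mm / 400 = 0.0195.

Request:
handwheel --steps '{"offsets":[[6, 0.0065, 0, 0.0035, 0], [6, 0.013, 0, 0.0073, 0], [6, 0.0195, 0, 0.0108, 0], [6, 0.0218, 0, 0.012, 0], [6, 0.0218, 0, 0.012, 0]]}'

```text
time: 29.9
ee_pos: [634.1, -21.0, 56.2]
orientation: [0.621, 3.065, 0.001]
wrist_force: [10.6, -4.0, 6.1]
finger_gap: 15.0
grip_force: 30.0
```

```bash
python3 prof.py | grep -v '\[('
```

```text
[634.1 -21.   56.2] 14.929126775408479 [10.4 -4.5  5.7]
post tilt 59.0 294
shank tilt 61.5 520 grip->shank top at x=75 28.8
```

Request:
handwheel --steps '{"offsets":[[6, 0.0023, 0, 0.0013, 0], [6, 0.0043, 0, 0.0025, 0], [6, 0.0065, 0, 0.0035, 0], [6, 0.0065, 0, 0.0035, 0]]}'

```text
time: 30.4
ee_pos: [634.0, -20.7, 55.9]
orientation: [0.621, 3.06, 0.001]
wrist_force: [12.9, -7.0, 8.3]
finger_gap: 15.2
grip_force: 30.0
```

```bash
python3 prof.py
```

```text
[633.9 -20.7  55.9] 14.712239360339701 [14.5 -6.   8. ]
[(-98, 111), (-85, 110), (-74, 111), (0, -7), (2, -7), (5, -8), (7, -7), (9, -6), (11, -4), (13, -2), (15, -2), (17, 0), (19, -2), (21, 0), (23, 2), (25, 2), (28, 3), (30, 5), (33, 2), (36, 1), (38, 4), (40, 4), (42, 3), (44, 7), (47, 4), (50, 2), (52, 4), (54, 3), (56, 5), (58, 7), (60, 9), (63, 8), (64, 22), (67, 24), (69, 25), (72, 26), (75, 31), (78, 30), (82, 32), (85, 33), (88, 37), (92, 38), (96, 39), (100, 46), (103, 48), (107, 47)]
post tilt 59.5 308
shank tilt 61.5 527 grip->shank top at x=75 28.4
```

Converted, 5.2 mm / 400 = 0.013, 3.5 mm / 400 = 0.0088.

Request:
handwheel --steps '{"offsets":[[6, 0.0043, 0, 0.0025, 0], [6, 0.0088, 0, 0.005, 0], [6, 0.013, 0, 0.0073, 0], [6, 0.013, 0, 0.0073, 0]]}'

```text
time: 30.9
ee_pos: [632.0, -19.6, 54.4]
orientation: [0.621, 3.055, 0.002]
wrist_force: [15.7, -6.7, 10.3]
finger_gap: 15.1
grip_force: 30.0
```

```bash
python3 prof.py|grep -v '\[('
```

```text
[632.  -19.6  54.4] 14.902126647835873 [17.9 -7.2 10.4]
post tilt 62.0 283
shank tilt 62.7 564 grip->shank top at x=75 28.2
```

Request:
handwheel --steps '{"offsets":[[6, 0.0043, 0, 0.0025, 0], [6, 0.0088, 0, 0.005, 0], [6, 0.013, 0, 0.0073, 0], [6, 0.013, 0, 0.0073, 0]]}'

```text
time: 31.4
ee_pos: [628.2, -18.0, 52.0]
orientation: [0.621, 3.052, 0.002]
wrist_force: [17.4, -8.2, 12.1]
finger_gap: 15.3
grip_force: 30.0
```

```bash
python3 prof.py
```

```text
[628.2 -18.1  52. ] 14.910284328347696 [17.5 -7.5 12.2]
[(-96, 109), (-10, -8), (-7, -8), (-3, -9), (-1, -9), (0, -7), (3, -6), (5, -6), (7, -2), (9, -3), (12, -1), (14, -1), (16, 0), (18, 1), (21, 2), (23, 2), (27, 0), (29, 0), (32, 3), (34, 2), (36, 5), (39, 2), (42, -1), (44, 0), (46, 1), (49, 2), (51, 5), (53, 6), (55, 6), (56, 19), (59, 21), (61, 22), (64, 24), (67, 24), (69, 25), (73, 28), (75, 28), (79, 30), (82, 32), (86, 34), (89, 37), (94, 43), (97, 43), (101, 43), (105, 43), (108, 43)]
post tilt 61.9 267
shank tilt 63.3 554 grip->shank top at x=75 28.3
```

The arbor slid about 8 mm into the grip at a steady ~23 N, tilt still about 62°. Withdraw along the axis gently, then lift slowly.

Converted, -22 mm / 400 = -0.055, -20 mm / 400 = -0.05.

Request:
handwheel --steps '{"offsets":[[6, -0.0075, 0, -0.0043, 0], [6, -0.015, 0, -0.0085, 0], [6, -0.0225, 0, -0.0125, 0], [6, -0.03, 0, -0.017, 0], [6, -0.035, 0, -0.02, 0], [6, -0.04, 0, -0.0225, 0], [6, -0.045, 0, -0.025, 0], [6, -0.05, 0, -0.0288, 0], [6, -0.055, 0, -0.0313, 0], [6, -0.055, 0, -0.0313, 0]]}'

```text
time: 32.5
ee_pos: [635.6, -22.6, 57.8]
orientation: [0.623, 3.079, -0.0]
wrist_force: [-0.5, 0.2, -2.8]
finger_gap: 15.0
grip_force: 30.0
```

```bash
python3 prof.py|grep -v '\[('
```

```text
[635.5 -22.5  57.8] 15.244859504643534 [-1.1  0.1 -2.4]
post tilt 60.7 296
shank tilt 62.0 519 grip->shank top at x=75 30.5
```

Request:
handwheel --steps '{"offsets":[[6, -0.005, 0, -0.003, 0], [6, -0.01, 0, -0.0063, 0], [6, -0.015, 0, -0.01, 0], [6, -0.02, 0, -0.015, 0], [6, -0.0225, 0, -0.02, 0], [6, -0.025, 0, -0.025, 0], [6, -0.0275, 0, -0.03, 0], [6, -0.03, 0, -0.035, 0], [6, -0.03, 0, -0.035, 0]]}'

```text
time: 33.5
ee_pos: [646.8, -27.1, 72.1]
orientation: [0.622, 3.079, 0.0]
wrist_force: [0.2, -0.5, -4.6]
finger_gap: 14.7
grip_force: 30.0
```

```bash
python3 prof.py
```

```text
[646.4 -27.   71.8] 15.558872388523074 [-0.5 -0.3 -4.3]
[(-10, -7), (-7, -9), (-4, -9), (-2, -8), (0, -7), (1, -6), (3, -5), (5, -2), (7, -3), (9, -2), (11, -2), (13, 0), (15, 0), (17, 2), (19, 2), (21, 3), (24, 2), (27, 0), (29, 2), (31, 2), (33, 2), (35, 3), (37, 5), (40, 2), (43, 0), (45, 2), (46, 3), (48, 6), (50, 7), (52, 6), (54, 21), (55, 9), (57, 23), (60, 23), (62, 25), (65, 26), (67, 28), (70, 29), (74, 32), (76, 32), (79, 34), (83, 36), (86, 37), (89, 42), (110, 67), (112, 64)]
post tilt 59.1 279
shank tilt 61.0 493 grip->shank top at x=75 32.1
```

Free of the block and holding at 60-61°. Slow lift.

Converted, -49 mm / 400 = -0.1225, -43 mm / 400 = -0.1075.

Request:
handwheel --steps '{"offsets":[[6, 0, 0, -0.0038, 0], [6, 0, 0, -0.01, 0], [6, 0, 0, -0.02, 0], [6, 0, 0, -0.0325, 0], [6, 0, 0, -0.0475, 0], [6, 0, 0, -0.0625, 0], [6, 0, 0, -0.0775, 0], [6, 0, 0, -0.0925, 0], [6, 0, 0, -0.1075, 0], [6, 0, 0, -0.1225, 0]]}'

```text
time: 34.6
ee_pos: [646.5, -27.0, 121.3]
orientation: [0.622, 3.079, 0.0]
wrist_force: [-0.2, 0.0, -4.0]
finger_gap: 15.5
grip_force: 30.0
```

Request:
handwheel --steps '{"offsets":[[6, 0, 0, -0.015, 0], [6, 0, 0, -0.03, 0], [6, 0, 0, -0.045, 0], [6, 0, 0, -0.06, 0], [6, 0, 0, -0.075, 0], [6, 0, 0, -0.09, 0], [6, 0, 0, -0.105, 0], [6, 0, 0, -0.1175, 0], [6, 0, 0, -0.125, 0], [6, 0, 0, -0.1275, 0]]}'

```text
time: 35.6
ee_pos: [646.6, -27.0, 172.2]
orientation: [0.622, 3.079, 0.0]
wrist_force: [-0.2, 0.1, -4.5]
finger_gap: 15.1
grip_force: 30.0
```

```bash
python3 prof.py
```

```text
[646.4 -27.  171.8] 15.534424699834714 [ 0.   0.3 -5.5]
[(-10, -8), (-7, -9), (-5, -8), (-2, -9), (0, -8), (1, -6), (3, -5), (4, -4), (6, -2), (8, -3), (10, -3), (12, -1), (14, 0), (16, 0), (17, 0), (19, 2), (21, 3), (23, 4), (27, 1), (29, 1), (30, 2), (32, 2), (34, 3), (36, 4), (39, 4), (41, 1), (43, 1), (45, 2), (47, 2), (49, 3), (51, 6), (53, 8), (54, 21), (55, 9), (57, 22), (59, 22), (62, 24), (64, 26), (67, 28), (70, 29), (72, 31), (75, 33), (78, 33), (81, 34), (84, 36), (87, 37)]
post tilt 60.4 282
shank tilt 60.5 492 grip->shank top at x=75 31.8
```

Request:
handwheel --steps '{"offsets":[[6, 0, 0, 0, 0], [6, 0, 0, 0, 0], [6, 0, 0, 0, 0], [6, 0, 0, 0, 0], [6, 0, 0, 0, 0], [6, 0, 0, 0, 0]]}'

```text
time: 36.3
ee_pos: [646.5, -27.0, 171.7]
orientation: [0.622, 3.079, 0.0]
wrist_force: [-0.5, 0.5, -3.4]
finger_gap: 15.2
grip_force: 30.0
```

```bash
python3 prof.py; python3 tilt.py pics/t2.png
```

```text
[646.4 -27.  171.7] 15.557290199716764 [ 0.6 -0.2 -4.2]
[(-10, -7), (-7, -9), (-4, -9), (-2, -9), (0, -8), (1, -6), (3, -5), (5, -4), (6, -4), (8, -2), (10, -1), (12, -1), (14, 0), (16, 1), (17, 2), (19, 4), (21, 5), (24, 2), (27, 0), (29, 3), (31, 2), (33, 4), (34, 3), (36, 6), (39, 4), (42, 1), (44, 0), (45, 2), (47, 2), (49, 5), (51, 6), (53, 7), (55, 21), (56, 9), (58, 22), (60, 25), (62, 25), (65, 27), (68, 28), (70, 29), (73, 30), (76, 32), (79, 34), (82, 36), (85, 38), (88, 40)]
post tilt 60.7 308
shank tilt 60.9 487 grip->shank top at x=75 32.1
36.4 [646.4 -27.  171.7] 15.557290199716764 [ 0.6 -0.2 -4.2] 29.998718710412504
scene 247 median angle 63.4 mean pt [59.4 31.2] y -7.0
```

View pics/t2.png

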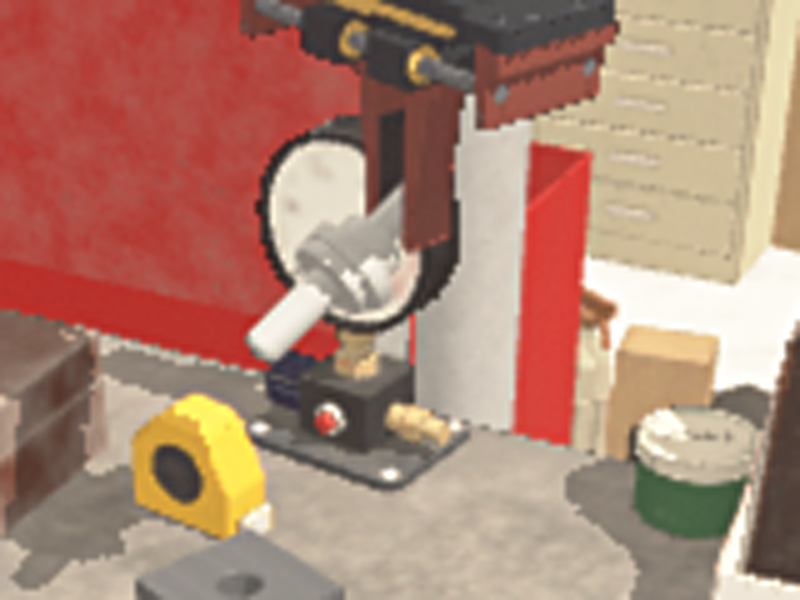

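The view shows the dressed arbor held clear of the block, post end up in the fingers at crop (400,210). Both rings sit against the flange near (350,265), the shank points down-left, and the bore (240,585) is empty. The tilt is steady at about 60.7° and the arbor's flange is about 20 cm up.

```bash
python3 -c "
from rig import bot
print(bot.hand_in())"
```

```text
the job is handed in; nothing more can be done
None
```

The job is handed in: the washer and collar are home on the arbor, which is out of the block, leaning about 60° with the post end up, and held still in the gripper about 20 cm above the bench.

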